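# Load and wind the clockwork herb grower

### The job

Get the clockwork herb grower going: first take away the pepper shaker that was left on its deck and stand it upright on the ribbed white shelf, then press every loose seed pod down flush into the deck, one pod to a recess (any recess will do), and only after that wind the key clockwise, part of a turn at a time, until it is fully wound and comes up against its stop. Leave the stacked bowls, the chopstick holder and the ladle where they are.

Things in the scene. Friction and masses are not known exactly. Their poses are not given: they have to be found in the camera images.
- grower: Clockwork herb grower, fixed to the ledge but at a different place and yaw each time: a box 140 (x) x 275 (y) x 45 high, origin at the underside, within 2 mm of the middle of its length. The grey half towards its -y is the deck, top at z = 45, with four square recesses; the green half towards its +y carries a white drum of radius 48 at y = 80, top at z = 60, with the winding key on it.
- recess0 (a point): Centre of the FLOOR of recess 0 of the deck, 23 mm above the ledge; the recess is 39 x 39 square, sides along the grower's x and y, 22 deep, its mouth at deck height (z = 45) with 1.5 mm chamfer. The four stand in a 2 x 2 grid at 60 mm pitch.
- recess1 (a point): Centre of the FLOOR of recess 1 of the deck, 23 mm above the ledge; the recess is 39 x 39 square, sides along the grower's x and y, 22 deep, its mouth at deck height (z = 45) with 1.5 mm chamfer. The four stand in a 2 x 2 grid at 60 mm pitch.
- recess2 (a point): Centre of the FLOOR of recess 2 of the deck, 23 mm above the ledge; the recess is 39 x 39 square, sides along the grower's x and y, 22 deep, its mouth at deck height (z = 45) with 1.5 mm chamfer. The four stand in a 2 x 2 grid at 60 mm pitch.
- recess3 (a point): Centre of the FLOOR of recess 3 of the deck, 23 mm above the ledge; the recess is 39 x 39 square, sides along the grower's x and y, 22 deep, its mouth at deck height (z = 45) with 1.5 mm chamfer. The four stand in a 2 x 2 grid at 60 mm pitch.
- key (a joint): Angle the key has been wound, rad: grows as it is turned CLOCKWISE seen from above, 0 run down, stop at 7.0, a little over one whole turn (fully wound; 6.6 and over counts). It starts somewhere between 0 and 1.0. Its spring pulls back ever harder (about 0.09 Nm friction plus 0.008 Nm per rad) but the key stays where it is let go.
- key_grip (a point): Middle of the key's flat brass wings, on the vertical winding axis, 90 mm above the ledge. The wings are an upright blade 44 long, 10 thick, 24 high (78 to 102 mm above the ledge); this frame's x runs along the blade, its y through the thickness, z up, and it turns with the key.
- pod0: Seed pod (may be absent): dark block 36 x 36 x 22 high with white top, and on it a green grip tab 22 long (x) x 10 thick (y) x 16 high, so 38 high in all; origin at the centre of its underside, z up out of the tab. About 50 g. Seated, its white top is flush with the deck, its origin on the recess floor, and only the tab stands out.
- pod1: Seed pod (may be absent): dark block 36 x 36 x 22 high with white top, and on it a green grip tab 22 long (x) x 10 thick (y) x 16 high, so 38 high in all; origin at the centre of its underside, z up out of the tab. About 50 g. Seated, its white top is flush with the deck, its origin on the recess floor, and only the tab stands out.
- pod2: Seed pod (may be absent): dark block 36 x 36 x 22 high with white top, and on it a green grip tab 22 long (x) x 10 thick (y) x 16 high, so 38 high in all; origin at the centre of its underside, z up out of the tab. About 50 g. Seated, its white top is flush with the deck, its origin on the recess floor, and only the tab stands out.
- pod3: Seed pod (may be absent): dark block 36 x 36 x 22 high with white top, and on it a green grip tab 22 long (x) x 10 thick (y) x 16 high, so 38 high in all; origin at the centre of its underside, z up out of the tab. About 50 g. Seated, its white top is flush with the deck, its origin on the recess floor, and only the tab stands out.
- shaker: Glass pepper shaker with steel twist cap, round, 50 diameter, 78 high (cap 46 diameter from 58 up), origin at the centre of its underside, z up; about 160 g. It stands on the deck, across the recesses.
- ledge_shelf: Low ribbed white plastic shelf, a fixed slab 200 (x) x 340 (y) x 30 high, origin at the centre of its underside, top at z = 30. Its end towards its own -y is free, from y = -170 to about -55; the bowls and chopstick holder stand on the rest.
- bowls: Two nested melamine bowls (one piece), 120 across the rim, 59 high, origin at the underside; on the shelf. Leave alone.
- holder: Wooden chopstick holder, round, 64 diameter, 110 high (chopsticks reach to 190), origin at the underside; on the far left of the shelf. Leave alone.
- ladle: Stainless slotted ladle lying flat, head 76 diameter x 12 with the origin at its underside's centre, handle 265 mm out along its +y. It lies beyond the grower. Leave alone.

How it is judged:
By the outcome, as a careful person would: the job done as asked, in the order asked, and still so for the second after the job is handed in, with the robot touching nothing.
Of pod0, pod1, pod2, pod3 only 2 to 4 are there at a start; the rules pass over those that are not, and their reading is None.
At some moment in a run one of pod0, pod1, pod2, pod3 may be knocked a few centimetres aside while the robot is not near it.
Once in a run the grip may slacken for a moment while it holds something.
It also fails if it takes over 210 s, if anything falls off the work surface, if the arm or the gripper's body presses on something with over 40 N, if the wrist force passes 120 N, or if a joint passes its speed limit or range.

### The arm

A 6-joint arm with a two-finger parallel gripper is mounted at the origin on the work surface. World frame = base frame: x ahead of the robot, y to its left, z up, the work surface at z = 0. Lengths are in mm, angles in rad, forces in N, time in s.
With the tool pointing down it reaches from about 350 to 850 mm from the base axis. Payload 8.1 kg.
Tool frame: the origin (TCP) lies between the finger pads; the fingertips stand 8 mm ahead of it and the grasp point (between the pads) lies 11 mm behind it (arm.tcp_to_tips is the distance from the TCP to the fingertips, in mm); z points along the fingers, y is the line along which they close (so a half turn about z gives the same grasp; the last joint's range is limited). The gripper opens to 85 mm and grips with 20 to 120 N. Pads are 22 mm wide; open, the fingers measure 114 mm over their backs; the gripper's body (76 mm by 85 mm) begins 54 mm behind the grasp point. The pads swing forward as they close: fully open they stand 13 mm farther back than shut.
Start: joints at [1.082, 0.13, 1.488, -0, 1.523, -0.085], TCP at [235.729, 551.758, 239.292] pointing down, gripper open.
Joint ranges: [-2.96, 2.96], [-0.89, 2.26], [0.02, 2.5], [-1.34, 4.48], [0, 2.73], [-2.66, 2.66]. Speed limits (rad/s): [2.39, 2.39, 2.79, 3.14, 3.14, 3.14].

### API

Orientations are given as a unit quaternion [w, x, y, z].
In Python, from station import monitor, imaging, finish_job, arm gives the robot as it stands.
- The arm moves only by the tool send_rows, never from a script. Its argument "series" is a list that holds one entry, the list of rows, each a list of 7 numbers: the shift along the tool's x, y, z in units of 1 m (1.0 is 1 m), then the turn, a rotation vector about the tool's x, y, z in units of pi/4 rad (1.0 is pi/4 rad), then the opening, from -1 (shut) to 1 (fully open). In form: [[[dx, dy, dz, ax, ay, az, hand], ...]]. A call has exactly 10 rows; each row shifts and turns the commanded pose from where the row before left it, along the tool's axes as they then stand; what a row does not reach is not made up. A row lasts 1/12 s, in which the tool goes at most 41.7 mm and 7.16 degrees, less where a joint would pass 70% of its speed; a pose out of reach is approached as far as the arm can. A call with a number of a shift or a turn outside -1 to 1 is refused whole. A call with a gripper value outside its range is refused whole. The fingers move at their own pace and stop on an object; the grip force is fixed at half the most. Time passes only in rows, so rows that do not move let the fingers close, or fill a call up. It gives the time, the measured TCP pose, the force, the opening and the grip force at its end, in the units of the state.
- monitor.get_state(): the state, without advancing time (a new reading comes with each control period).
- imaging.get_image(name): name is "scene" or "top" or "wrist"; returns a dict with "color" (480x640x3 uint8, blue, green, red), "K" (3x3 intrinsics, pixels), "position" and "rotation" of the camera in the world. Camera axes: x right, y down, z forward; pixel columns grow to the right and rows downward; lengths in mm; the calibration is good to about 2 mm. The wrist camera is an equidistant fisheye: a pixel r from the principal point sees the ray r / f radians off the axis. A picture is of the moment at which its call begins. There is no depth.
- finish_job(): hands the job in; it is judged then, once.
Trained networks look in a picture, given as the dict that the camera call returned (one of the last four; its "shot" number tells which), for a name from the list of things; names that differ only in an ending like _2 or _b are one class to them, and where a whole thing is asked for, a point or a joint stands for the part that bears it (a point fixed in the world has none). Each returns a list of dicts, best first, with "confidence" (0 to 1); they miss things now and then, are a little off and sometimes report something else, mostly with a low value. They report only what shows in the picture. A call takes as long as a camera call.
- imaging.silhouettes(label, picture): "pixels" (480x640 bool, what is visible of it).
- imaging.place_of(label, picture): "centre" ([x, y, z] in mm, in the coordinates of the camera as it stood for that picture, good to about 4 mm: a listed point, or the origin of a listed thing).
The state is a dict: "time_s": time; "joints": joint angles; "joint_velocities": joint speeds; "joint_torque": joint torques, N m; "eef_pos": TCP position; "orientation": TCP orientation; "force": force on the tool from outside, world axes, zero at the start; "wrist_torque": the same for the moment, N m; "width": opening from 0.0 (shut) to 1.0 (fully open); "grip_force": force on a finger pad.
Only numpy, scipy, OpenCV 4.12 (cv2) and the standard library are available. Lean on these libraries where they do the work, as an engineer would, in place of code of your own. Each camera call takes 0.05 s, during which the arm holds its last target. There are 200 camera calls.

## Working session

There is one attempt and no reset: what is moved stays moved. The work goes in short steps, Python scripts to look and compute and a tool call to move; the robot and the scene stay as the last step left them, time stands still between calls to the robot, and variables do not carry over. Pictures are saved under pics/ and viewed, at most 14 in all, crops included, and the job is handed in when it is done.

Besides the shell and the picture viewer there is one more tool, called after "Call:" as name(argument=value, ...), one argument or row to a line, values as JSON. send_rows: Moves the arm, as the interface text tells. Its arguments: {"type":"object","properties":{"series":{"type":"array"}},"required":["series"]}

```bash
mkdir -p pics; ls; cat > h.py <<'E'
import numpy as np, cv2
from scipy.spatial.transform import Rotation as R
from station import monitor, imaging, finish_job, arm
def w(c,p): return np.array(c["position"])+np.array(c["rotation"])@np.array(p)
def proj(c,P):
    q=np.array(c["rotation"]).T@(np.array(P,float)-np.array(c["position"])); p=np.array(c["K"])@q; return p[:2]/p[2]
def ray(c,u,v,z):
    d=np.array(c["rotation"])@np.linalg.inv(np.array(c["K"]))@np.array([u,v,1.]); o=np.array(c["position"]); return o+d*(z-o[2])/d[2]
def st():
    s=monitor.get_state(); q=s["orientation"]; r=R.from_quat([q[1],q[2],q[3],q[0]])
    return s,np.array(s["eef_pos"]),r
E
python3 - <<'E'
from h import *
s,p,r=st(); print(s["time_s"],p.round(1),r.as_matrix().round(3),s["width"])
for n in["top","scene"]:
    c=imaging.get_image(n); cv2.imwrite(f"pics/{n}0.png",c["color"])
    print(n,np.round(c["position"]),np.round(c["rotation"],2).tolist(),np.round(c["K"]).tolist())
    for l in ["grower","recess0","key_grip","pod0","shaker","ledge_shelf","bowls","holder","ladle"]:
        print(l,[(round(d["confidence"],2),w(c,d["centre"]).round(1).tolist()) for d in imaging.place_of(l,c)][:6])
E
```

```text
pics
0.0 [235.5 551.3 238.2] [[-0.92   0.393 -0.001]
 [ 0.393  0.92  -0.002]
 [ 0.    -0.002 -1.   ]] 0.9966029382816345
top [ 458.   86. 1435.] [0.04, -0.7, 0.71, -0.05] [[624.0, 0.0, 322.0], [0.0, 624.0, 248.0], [0.0, 0.0, 1.0]]Traceback (most recent call last):
  File "<stdin>", line 7, in <module>
  File "h.py", line 4, in w
    def w(c,p): return np.array(c["position"])+np.array(c["rotation"])@np.array(p)
                                               ~~~~~~~~~~~~~~~~~~~~~~~^~~~~~~~~~~~
ValueError: matmul: Input operand 1 has a mismatch in its core dimension 0, with gufunc signature (n?,k),(k,m?)->(n?,m?) (size 3 is different from 4)
```

```bash
cat > h.py <<'E'
import numpy as np, cv2
from scipy.spatial.transform import Rotation as R
from station import monitor, imaging, finish_job, arm
def Q(q): return R.from_quat([q[1],q[2],q[3],q[0]])
def w(c,p): return np.array(c["position"])+Q(c["rotation"]).apply(p)
def proj(c,P):
    q=Q(c["rotation"]).inv().apply(np.array(P,float)-np.array(c["position"])); p=np.array(c["K"])@q; return p[:2]/p[2]
def ray(c,u,v,z):
    d=Q(c["rotation"]).apply(np.linalg.inv(np.array(c["K"]))@np.array([u,v,1.])); o=np.array(c["position"]); return o+d*(z-o[2])/d[2]
def st():
    s=monitor.get_state(); return s,np.array(s["eef_pos"]),Q(s["orientation"])
E
python3 - <<'E'
from h import *
for n in["top","scene"]:
    c=imaging.get_image(n); cv2.imwrite(f"pics/{n}0.png",c["color"])
    print(n,np.round(c["position"]),np.round(c["rotation"],2).tolist())
    for l in ["grower","recess0","key_grip","pod0","shaker","ledge_shelf","bowls","holder","ladle"]:
        print(l,[(round(d["confidence"],2),w(c,d["centre"]).round(1).tolist()) for d in imaging.place_of(l,c)][:6])
E
```

```text
top [ 458.   86. 1435.] [0.04, -0.7, 0.71, -0.05]
grower [(0.76, [580.1, -1.3, 2.1])]
recess0 [(0.93, [619.0, -88.5, 17.5]), (0.76, [558.1, -93.1, 21.6]), (0.74, [611.8, -33.0, 23.7]), (0.6, [555.7, -33.2, 21.1]), (0.38, [465.9, -385.9, 3.7])]
key_grip [(0.48, [576.9, 82.5, 89.3])]
pod0 [(0.84, [426.4, -256.9, -1.0]), (0.83, [548.9, -271.7, 2.4]), (0.74, [463.4, -389.2, 1.6])]
shaker [(0.81, [580.0, -59.6, 40.4])]
ledge_shelf [(0.98, [568.6, 413.4, -3.1])]
bowls [(0.95, [563.5, 430.9, 32.7]), (0.34, [616.7, -89.2, 21.1])]
holder [(0.9, [577.7, 543.3, 36.7])]
ladle [(0.93, [761.9, -122.5, -4.2])]
scene [1402. -674. 1113.] [-0.37, 0.84, 0.36, -0.15]
grower [(0.91, [583.6, 3.5, 1.5])]
recess0 [(0.98, [562.4, -99.3, 23.9]), (0.83, [561.9, -33.8, 23.4]), (0.77, [614.1, -94.9, 23.4]), (0.58, [613.3, -31.4, 23.4])]
key_grip [(0.65, [582.1, 79.9, 89.6]), (0.38, [585.9, 3.0, -6.4])]
pod0 [(0.74, [549.8, -274.0, -0.6]), (0.52, [430.7, -264.3, -1.5]), (0.5, [467.3, -388.0, 0.9])]
shaker [(0.63, [581.1, -67.2, 43.7])]
ledge_shelf [(0.7, [567.5, 410.6, -1.1])]
bowls [(0.8, [566.4, 429.7, 26.6])]
holder [(0.86, [582.9, 540.3, 28.3]), (0.23, [551.3, -275.6, -1.2])]
ladle [(0.81, [763.1, -129.9, 3.0])]
```

View pics/top0.png

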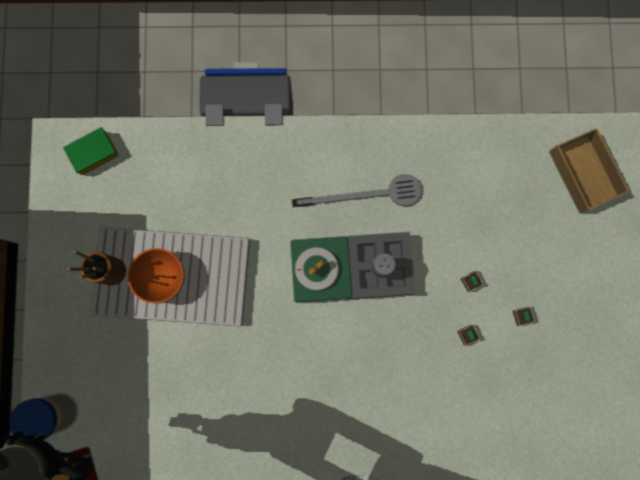

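View pics/scene0.png

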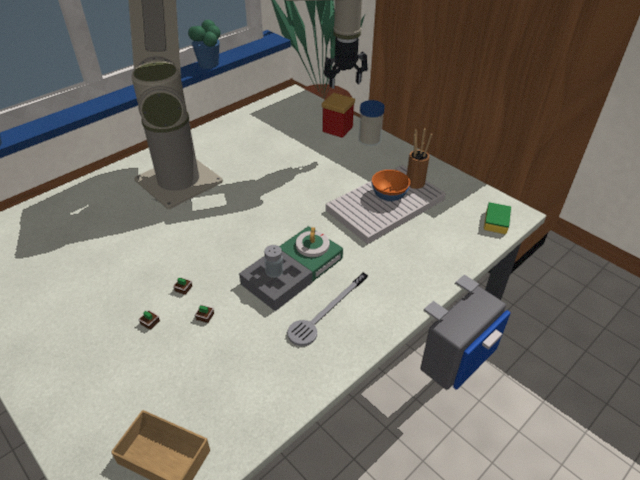

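```bash
cat > plan.py <<'E'
import sys,json
from h import *
def plan(wps,start=None,tilt=True):
    """wps: (x,y,z,theta,hand,rows); prints calls of 10 rows (pads with holds)"""
    s,p,r=st()
    rows=[]
    for x,y,z,th,hand,n in wps:
        tz=np.array([0,0,-1.]); ty=np.array([np.cos(th),np.sin(th),0]); T=R.from_matrix(np.c_[np.cross(ty,tz),ty,tz])
        for k in range(n):
            m=n-k
            d=r.inv().apply((np.array([x,y,z])-p)/m)/1000; rv=(r.inv()*T).as_rotvec()/m/(np.pi/4)
            d=np.round(d,4); rv=np.round(rv,3)
            rows.append([float(v)+0. for v in d]+[float(v)+0. for v in rv]+[hand])
            p=p+r.apply(d*1000); r=r*R.from_rotvec(rv*np.pi/4)
    while len(rows)%10: rows.append([0,0,0,0,0,0,wps[-1][4]])
    for i in range(0,len(rows),10): print(json.dumps([rows[i:i+10]]).replace(" ","").replace("0.0,","0,"))
    print("max",np.abs(np.array(rows)).max(0).round(3))
if __name__=="__main__": plan(eval(sys.argv[1]))
E
python3 plan.py "[(585,-20,330,0,1,20)]"
```

```text
[[[-0.0273,-0.0194,-0.0045,0,0,0.074,1],[-0.0284,-0.0178,-0.0045,0,0,0.074,1],[-0.0294,-0.0161,-0.0045,0,0,0.074,1],[-0.0302,-0.0144,-0.0045,0,0,0.074,1],[-0.031,-0.0126,-0.0045,0,0,0.074,1],[-0.0317,-0.0108,-0.0045,0,0,0.074,1],[-0.0323,-0.0089,-0.0046,0,0,0.074,1],[-0.0328,-0.0071,-0.0045,0,0,0.074,1],[-0.0331,-0.0051,-0.0046,0,0,0.074,1],[-0.0333,-0.0032,-0.0045,0,0,0.075,1]]]
[[[-0.0335,-0.0012,-0.0046,0,0,0.074,1],[-0.0335,0.0007,-0.0045,0,0,0.075,1],[-0.0334,0.0027,-0.0046,0,0,0.074,1],[-0.0332,0.0046,-0.0045,0,0,0.075,1],[-0.0329,0.0066,-0.0046,0,0,0.074,1],[-0.0324,0.0085,-0.0045,0,0,0.075,1],[-0.0319,0.0103,-0.0046,0,0,0.074,1],[-0.0312,0.0122,-0.0045,0,0,0.075,1],[-0.0304,0.014,-0.0046,0,0,0.074,1],[-0.0296,0.0157,-0.0045,0,0,0.075,1]]]
max [0.034 0.019 0.005 0.    0.    0.075 1.   ]
```

```bash
cat > go.py <<'E'
# usage: go.py x y z theta : total turn (pi/4 units) to make first, then total shift (m) in the turned tool's axes
import sys
from h import *
def go(x,y,z,th):
    s,p,r=st(); ty=np.array([np.cos(th),np.sin(th),0]); tz=np.array([0,0,-1.])
    T=R.from_matrix(np.c_[np.cross(ty,tz),ty,tz])
    print("turn",((r.inv()*T).as_rotvec()/(np.pi/4)).round(3),"then shift",(T.inv().apply(np.array([x,y,z])-p)/1000).round(4),"t",round(s["time_s"],1),"w",round(s["width"],3),"p",p.round(1))
if __name__=="__main__": go(*map(float,sys.argv[1:]))
E
rm plan.py
```

Call:
send_rows(
  series=[
    [[0,0,0,0,0,0.149,1],[0,0,0,0,0,0.149,1],[0,0,0,0,0,0.149,1],[0,0,0,0,0,0.149,1],[0,0,0,0,0,0.149,1],[0,0,0,0,0,0.149,1],[0,0,0,0,0,0.149,1],[0,0,0,0,0,0.149,1],[0,0,0,0,0,0.149,1],[0,0,0,0,0,0.145,1]],
  ],
)

```text
time_s: 1.93
eef_pos: [235.7, 551.8, 239.3]
orientation: [-0.0, 0.709, 0.705, 0.0]
force: [0.0, 0.4, -0.1]
width: 1.002
grip_force: 0.0
```

Call:
send_rows(
  series=[
    [[-0.028,0.018,-0.005,0,0,0,1],[-0.028,0.018,-0.005,0,0,0,1],[-0.028,0.018,-0.005,0,0,0,1],[-0.028,0.018,-0.005,0,0,0,1],[-0.028,0.018,-0.005,0,0,0,1],[-0.028,0.018,-0.005,0,0,0,1],[-0.028,0.018,-0.005,0,0,0,1],[-0.028,0.018,-0.005,0,0,0,1],[-0.028,0.018,-0.005,0,0,0,1],[-0.028,0.018,-0.005,0,0,0,1]],
  ],
)

```text
time_s: 2.77
eef_pos: [416.3, 270.3, 289.8]
orientation: [0.0, 0.707, 0.707, 0.0]
force: [-0.3, 1.3, 0.4]
width: 1.001
grip_force: 0.0
```

Call:
send_rows(
  series=[
    [[-0.03,0.017,-0.004,0,0,0,1],[-0.03,0.017,-0.004,0,0,0,1],[-0.03,0.017,-0.004,0,0,0,1],[-0.03,0.017,-0.004,0,0,0,1],[-0.03,0.017,-0.004,0,0,0,1],[-0.03,0.017,-0.004,0,0,0,1],[-0.03,0.017,-0.004,0,0,0,1],[-0.03,0.017,-0.004,0,0,0,1],[-0.03,0.017,-0.004,0,0,0,1],[0,0,0,0,0,0,1]],
  ],
)

```text
time_s: 3.6
eef_pos: [570.7, -3.6, 325.5]
orientation: [0.001, 0.709, 0.705, -0.0]
force: [0.3, -0.1, 0.3]
width: 1.003
grip_force: 0.0
```

```bash
cat > see.py <<'E'
import sys
from h import *
c=imaging.get_image("wrist"); cv2.imwrite(f"pics/{sys.argv[1]}.png",c["color"])
s,p,r=st(); print(s["time_s"],p.round(1),r.as_matrix().round(3).tolist(),"cam",np.round(c["position"],1),np.round(c["rotation"],3),np.round(c["K"],1).tolist())
for l in sys.argv[2:]:
    print(l,[(round(d["confidence"],2),w(c,d["centre"]).round(1).tolist()) for d in imaging.place_of(l,c)][:6])
E
python3 see.py w1 grower recess0 key_grip pod0 shaker ledge_shelf
```

```text
3.65 [569.7  -1.2 325.2] [[0.004, 1.0, 0.0], [1.0, -0.004, -0.001], [-0.001, 0.0, -1.0]] cam [570.3  75.  460.3] [ 0.156  0.988 -0.003  0.   ] [[371.6, 0.0, 314.3], [0.0, 371.6, 240.4], [0.0, 0.0, 1.0]]
grower [(0.68, [582.8, 1.5, -0.1])]
recess0 [(0.95, [613.7, -28.3, 25.1]), (0.82, [554.5, -36.9, 19.1]), (0.6, [560.1, -93.1, 17.8]), (0.56, [620.3, -88.5, 22.0])]
key_grip [(0.57, [580.2, 75.9, 92.0])]
pod0 [(0.92, [422.8, -258.9, -1.3]), (0.63, [545.9, -273.0, 0.4]), (0.62, [467.6, -383.1, 2.3])]
shaker [(0.88, [580.4, -68.1, 47.1])]
ledge_shelf []
```

View pics/w1.png

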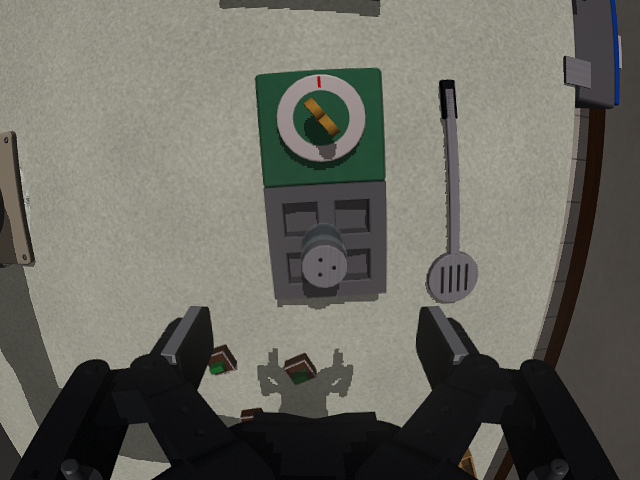

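```bash
cat >> h.py <<'E'
def fray(c,u,v,z):
    K=np.array(c["K"]); x=(u-K[0,2])/K[0,0]; y=(v-K[1,2])/K[1,1]; t=np.hypot(x,y)
    d=Q(c["rotation"]).apply([np.sin(t)*x/t,np.sin(t)*y/t,np.cos(t)]); o=np.array(c["position"]); return o+d*(z-o[2])/d[2]
E
python3 - <<'E'
from h import *
c=imaging.get_image("wrist")
for u,v,z in [(325,267,123),(256,75,45),(381,68,45),(386,293,45),(276,299,45),(301,218,45),(353,216,45),(321,117,102)]: print(u,v,fray(c,u,v,z).round(1))
ms=imaging.silhouettes("shaker",c)[0]["pixels"]; print(np.argwhere(ms).min(0),np.argwhere(ms).max(0))
E
python3 go.py 580.5 -64 74 0.03
```

```text
325 267 [578.1 -54.7 123. ]
256 75 [503.5 138.6  45. ]
381 68 [641.1 147.1  45. ]
386 293 [ 657.6 -121.8   45. ]
276 299 [ 519.7 -129.5   45. ]
301 218 [552.3 -25.3  45. ]
353 216 [612.3 -22.8  45. ]
321 117 [573.9  88.6 102. ]
[229 302] [293 348]
turn [ 0.    -0.    -0.036] then shift [-0.0671  0.0101  0.2514] t 4.0 w 1.003 p [568.4   2.7 325.4]
```

Call:
send_rows(
  series=[
    [[-0.016,0.003,0,0,0,0,1],[-0.016,0.003,0,0,0,0,1],[-0.016,0.003,0,0,0,0,1],[-0.014,0.003,0,0,0,0,1],[0,0,0.03,0,0,0,1],[0,0,0.03,0,0,0,1],[0,0,0.03,0,0,0,1],[0,0,0.03,0,0,0,1],[0,0,0.02,0,0,0,1],[0,0,0,0,0,0,1]],
  ],
)

```text
time_s: 4.88
eef_pos: [577.4, -59.5, 179.3]
orientation: [-0.004, 0.707, 0.707, -0.003]
force: [-1.0, 0.9, -2.2]
width: 0.997
grip_force: 0.0
```

```bash
python3 see.py w2 shaker key_grip recess0; python3 go.py 580 -60 72 0.0
```

```text
4.9333 [578.7 -59.7 182.5] [[-0.0, 1.0, -0.006], [1.0, 0.0, 0.001], [0.001, -0.006, -1.0]] cam [578.   18.5 314.4] [ 0.154  0.988  0.    -0.005] [[371.6, 0.0, 314.3], [0.0, 371.6, 240.4], [0.0, 0.0, 1.0]]
shaker [(0.6, [580.6, -64.3, 44.7])]
key_grip [(0.63, [576.3, 77.9, 95.9]), (0.23, [561.0, -95.3, 18.0])]
recess0 [(0.93, [557.7, -93.8, 18.4]), (0.92, [554.3, -39.0, 20.8]), (0.89, [620.9, -90.1, 23.6]), (0.85, [611.9, -30.2, 22.5]), (0.27, [582.9, 4.1, 2.5])]
turn [0.004 0.001 0.   ] then shift [ 0.0004 -0.0019  0.1157] t 5.1 w 1.001 p [581.9 -60.4 187.7]
```

View pics/w2.png

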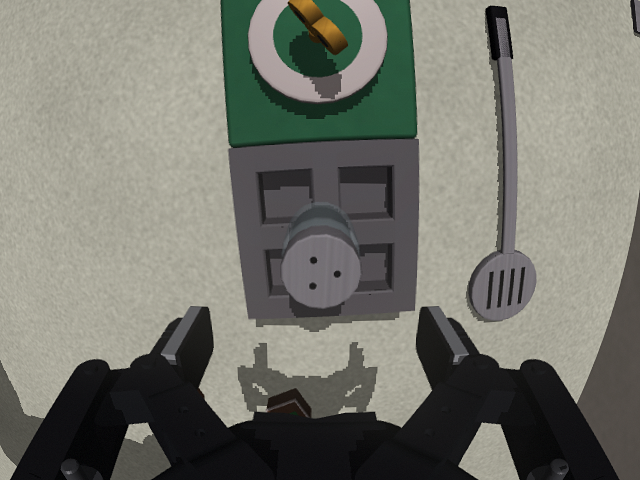

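Call:
send_rows(
  series=[
    [[0,0,0.013,0,0,0,1],[0,0,0.013,0,0,0,1],[0,0,0.013,0,0,0,1],[0,0,0.013,0,0,0,1],[0,0,0.013,0,0,0,1],[0,0,0.013,0,0,0,1],[0,0,0.013,0,0,0,1],[0,0,0.013,0,0,0,1],[0,0,0.011,0,0,0,1],[0,0,0,0,0,0,1]],
  ],
)

```text
time_s: 5.92
eef_pos: [578.6, -59.9, 66.8]
orientation: [-0.002, 0.707, 0.707, -0.001]
force: [-0.4, 1.0, 0.6]
width: 1.002
grip_force: 0.0
```

Call:
send_rows(
  series=[
    [[0,0,0,0,0,0,0.4],[0,0,0,0,0,0,0],[0,0,0,0,0,0,-1],[0,0,0,0,0,0,-1],[0,0,0,0,0,0,-1],[0,0,0,0,0,0,-1],[0,0,0,0,0,0,-1],[0,0,0,0,0,0,-1],[0,0,0,0,0,0,-1],[0,0,0,0,0,0,-1]],
  ],
)

```text
time_s: 6.75
eef_pos: [581.8, -60.5, 71.8]
orientation: [0.001, 0.707, 0.707, 0.001]
force: [-0.4, 0.4, 5.7]
width: 0.572
grip_force: 62.2
```

```bash
python3 go.py 580 -60 200 0.0; python3 - <<'E'
from h import *
c=imaging.get_image("top"); m=imaging.silhouettes("ledge_shelf",c)[0]["pixels"].astype(np.uint8)
p=np.argwhere(m)[:,::-1].astype(np.float32); r=cv2.minAreaRect(p); b=cv2.boxPoints(r); print([ray(c,u,v,30).round(1).tolist() for u,v in b])
for l in ["ledge_shelf","bowls"]: print(l,[w(c,d["centre"]).round(1).tolist() for d in imaging.place_of(l,c)][:2])
E
```

```text
turn [ 0.003  0.001 -0.   ] then shift [ 0.0005 -0.0018 -0.1282] t 6.8 w 0.572 p [581.8 -60.5  71.8]
[[478.4, 592.1, 30.0], [682.3, 584.2, 30.0], [653.5, 234.1, 30.0], [450.0, 248.0, 30.0]]
ledge_shelf [[565.3, 413.1, -4.7]]
bowls [[564.1, 430.1, 30.0], [766.5, -123.8, 0.6]]
```

Call:
send_rows(
  series=[
    [[0,0,-0.013,0,0,0,-1],[0,0,-0.013,0,0,0,-1],[0,0,-0.013,0,0,0,-1],[0,0,-0.013,0,0,0,-1],[0,0,-0.013,0,0,0,-1],[0,0,-0.013,0,0,0,-1],[0,0,-0.013,0,0,0,-1],[0,0,-0.013,0,0,0,-1],[0,0,-0.013,0,0,0,-1],[0,0,-0.013,0,0,0,-1]],
  ],
)

```text
time_s: 7.78
eef_pos: [580.6, -60.3, 201.7]
orientation: [0.0, 0.707, 0.707, 0.0]
force: [0.7, -0.1, -2.9]
width: 0.571
grip_force: 62.2
```

Call:
send_rows(
  series=[
    [[0.018,-0.001,0,0,0,0,-1],[0.018,-0.001,0,0,0,0,-1],[0.018,-0.001,0,0,0,0,-1],[0.018,-0.001,0,0,0,0,-1],[0.018,-0.001,0,0,0,0,-1],[0.018,-0.001,0,0,0,0,-1],[0.018,-0.001,0,0,0,0,-1],[0.018,-0.001,0,0,0,0,-1],[0.018,-0.001,0,0,0,0,-1],[0.018,-0.001,0,0,0,0,-1]],
  ],
)

```text
time_s: 8.62
eef_pos: [570.6, 120.6, 201.0]
orientation: [0.0, 0.707, 0.707, 0.0]
force: [-0.3, -0.6, -2.0]
width: 0.572
grip_force: 62.2
```

Call:
send_rows(
  series=[
    [[0.02,-0.001,0,0,0,0,-1],[0.02,-0.001,0,0,0,0,-1],[0.02,-0.001,0,0,0,0,-1],[0.02,-0.001,0,0,0,0,-1],[0.02,-0.001,0,0,0,0,-1],[0.02,-0.002,0,0,0,0,-1],[0.02,-0.002,0,0,0,0,-1],[0.02,-0.002,0,0,0,0,-1],[0.017,-0.002,0,0,0,0,-1],[0,0,0,0,0,0,-1]],
  ],
)

```text
time_s: 9.45
eef_pos: [556.9, 299.8, 200.8]
orientation: [-0.001, 0.706, 0.708, 0.0]
force: [-0.3, -0.2, -2.1]
width: 0.572
grip_force: 62.3
```

```bash
python3 see.py w3 shaker;  python3 go.py 557 297 58 0.0
```

```text
9.5 [557.2 298.2 200.6] [[-0.002, 1.0, -0.0], [1.0, 0.002, 0.0], [0.0, -0.0, -1.0]] cam [556.1 377.9 335.8] [ 0.154  0.988  0.001 -0.   ] [[371.6, 0.0, 314.3], [0.0, 371.6, 240.4], [0.0, 0.0, 1.0]]
shaker [(0.6, [556.4, 295.3, 176.5])]
turn [-0.     0.     0.002] then shift [-1.000e-04 -5.000e-04  1.426e-01] t 9.6 w 0.574 p [557.5 297.1 200.6]
```

View pics/w3.png

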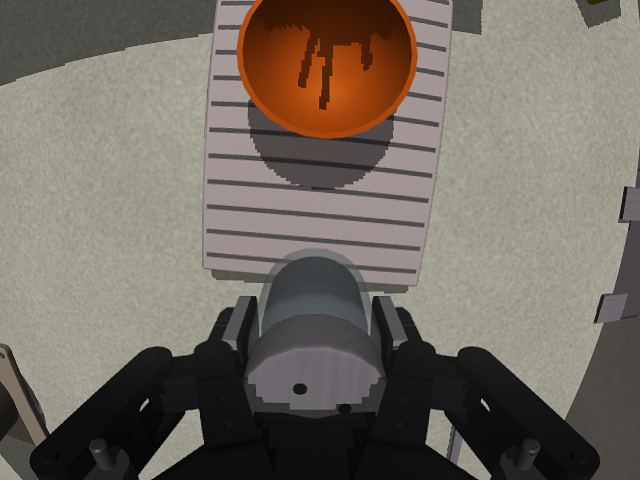

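Call:
send_rows(
  series=[
    [[0,0,0.02,0,0,0,-1],[0,0,0.02,0,0,0,-1],[0,0,0.02,0,0,0,-1],[0,0,0.02,0,0,0,-1],[0,0,0.02,0,0,0,-1],[0,0,0.014,0,0,0,-1],[0,0,0.01,0,0,0,-1],[0,0,0.008,0,0,0,-1],[0,0,0.006,0,0,0,-1],[0,0,0.004,0,0,0,-1]],
  ],
)

```text
time_s: 10.38
eef_pos: [558.0, 296.7, 58.3]
orientation: [0.0, 0.707, 0.707, 0.0]
force: [-0.2, -0.4, -1.6]
width: 0.573
grip_force: 62.3
```

```bash
python3 go.py 557 297 57 0.0;python3 -c "
from h import *
s=st()[0];print(s['force'],s['grip_force'])"
```

```text
turn [ 0.001 -0.    -0.   ] then shift [ 0.0003 -0.001   0.0013] t 10.4 w 0.573 p [558.  296.7  58.3]
[-0.21402226 -0.39670629 -1.55036396] 62.291200160980225
```

Lower by 1–2 mm, release, retreat up, and look.

Call:
send_rows(
  series=[
    [[0,0,0.001,0,0,0,-1],[0,0,0.0005,0,0,0,-1],[0,0,0,0,0,0,-1],[0,0,0,0,0,0,0.2],[0,0,0,0,0,0,0.4],[0,0,0,0,0,0,0.7],[0,0,0,0,0,0,1],[0,0,0,0,0,0,1],[0,0,0,0,0,0,1],[0,0,0,0,0,0,1]],
  ],
)

```text
time_s: 11.22
eef_pos: [557.7, 296.7, 56.8]
orientation: [0.0, 0.707, 0.707, -0.0]
force: [-0.6, -0.3, 0.3]
width: 1.001
grip_force: 0.0
```

Call:
send_rows(
  series=[
    [[0,0,-0.012,0,0,0,1],[0,0,-0.012,0,0,0,1],[0,0,-0.018,0,0,0,1],[0,0,-0.02,0,0,0,1],[0,0,-0.02,0,0,0,1],[0,0,-0.02,0,0,0,1],[0,0,-0.03,0,0,0,1],[0,0,-0.03,0,0,0,1],[0,0,-0.03,0,0,0,1],[0,0,-0.03,0,0,0,1]],
  ],
)

```text
time_s: 12.05
eef_pos: [557.6, 296.7, 282.3]
orientation: [0.0, 0.707, 0.707, 0.001]
force: [0.2, -0.2, 0.1]
width: 1.002
grip_force: 0.0
```

Call:
send_rows(
  series=[
    [[-0.03,0.003,0,0,0,0,1],[-0.03,0.003,0,0,0,0,1],[-0.03,0.003,0,0,0,0,1],[-0.03,0.003,0,0,0,0,1],[-0.03,0.003,0,0,0,0,1],[-0.03,0.003,0,0,0,0,1],[-0.03,0.003,0,0,0,0,1],[-0.03,0.003,0,0,0,0,1],[-0.03,0.003,0,0,0,0,1],[-0.03,0,0,0,0,0,1]],
  ],
)

```text
time_s: 12.88
eef_pos: [585.0, -4.8, 280.8]
orientation: [0.001, 0.707, 0.707, 0.001]
force: [0.3, -0.1, 0.1]
width: 0.999
grip_force: 0.0
```

Call:
send_rows(
  series=[
    [[-0.02,0,0,0,0,0,1],[0,0,0,0,0,0,1],[0,0,0,0,0,0,1],[0,0,0,0,0,0,1],[0,0,0,0,0,0,1],[0,0,0,0,0,0,1],[0,0,0,0,0,0,1],[0,0,0,0,0,0,1],[0,0,0,0,0,0,1],[0,0,0,0,0,0,1]],
  ],
)

```text
time_s: 13.72
eef_pos: [584.6, -23.0, 278.7]
orientation: [-0.0, 0.707, 0.707, -0.0]
force: [0.3, -0.8, -0.3]
width: 1.0
grip_force: 0.0
```

```bash
python3 see.py w4 grower recess0 key_grip pod0; python3 - <<'E'
from h import *
for n in["top","scene"]:
    c=imaging.get_image(n); cv2.imwrite(f"pics/{n}1.png",c["color"])
    for l in ["grower","recess0","key_grip","pod0","shaker"]:
        print(l,[(round(d["confidence"],2),w(c,d["centre"]).round(1).tolist()) for d in imaging.place_of(l,c)][:6])
E
```

```text
13.7667 [584.7 -23.1 278.7] [[-0.0, 1.0, -0.0], [1.0, 0.0, 0.0], [0.0, -0.0, -1.0]] cam [584.1  55.3 413.7] [ 0.155  0.988 -0.    -0.   ] [[371.6, 0.0, 314.3], [0.0, 371.6, 240.4], [0.0, 0.0, 1.0]]
grower [(0.97, [581.9, 1.5, 3.8])]
recess0 [(0.81, [557.3, -96.2, 20.2]), (0.6, [555.3, -37.8, 22.9]), (0.59, [623.1, -88.3, 26.3])]
key_grip [(0.68, [579.2, 78.0, 88.7])]
pod0 [(0.85, [547.3, -273.4, -2.4]), (0.83, [424.7, -259.4, 4.3]), (0.53, [467.5, -385.3, -1.1])]
grower [(0.63, [582.5, -1.5, 4.2])]
recess0 [(0.85, [617.7, -88.8, 20.3]), (0.68, [558.6, -91.3, 21.2]), (0.56, [556.0, -31.4, 23.2])]
key_grip [(0.66, [577.1, 82.6, 92.4])]
pod0 [(0.79, [548.5, -270.9, -2.7]), (0.65, [463.5, -386.0, -0.6]), (0.64, [426.3, -258.0, -2.3])]
shaker [(0.76, [555.5, 300.2, 30.1]), (0.3, [578.2, 82.4, 90.0])]
grower [(0.77, [586.8, 2.8, -1.8])]
recess0 [(0.97, [613.0, -33.8, 22.5]), (0.93, [559.3, -34.1, 21.0]), (0.87, [614.9, -93.3, 22.8]), (0.67, [563.8, -96.0, 23.1]), (0.23, [430.9, -264.1, 0.7])]
key_grip [(0.41, [583.0, 78.4, 88.0])]
pod0 [(0.76, [429.2, -261.5, 0.3]), (0.72, [550.1, -274.5, 3.2]), (0.57, [466.5, -383.6, 0.8])]
shaker []
```

View pics/w4.png

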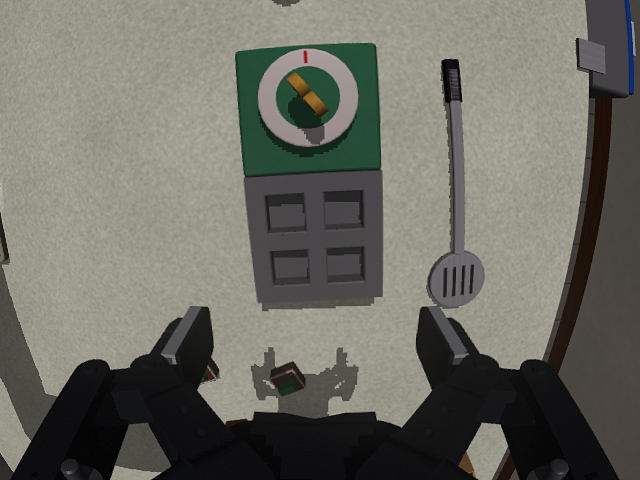

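```bash
python3 -c "
import cv2
i=cv2.imread('pics/w4.png')[165:313,235:395];cv2.imwrite('pics/c4.png',cv2.resize(i,None,fx=4,fy=4,interpolation=cv2.INTER_CUBIC))"
```

```text
(no output)
```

View pics/c4.png

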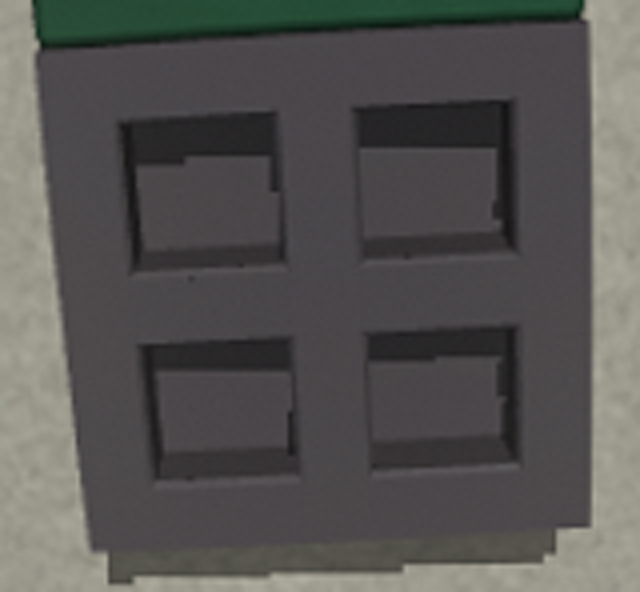

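```bash
cat > fit.py <<'E'
from h import *
from scipy.optimize import least_squares
c=dict(position=[584.1,55.3,413.7],rotation=[.155,.988,0,0],K=[[371.6,0,314.3],[0,371.6,240.4],[0,0,1]])
import pickle
P={(-1,1):[(119,121),(277,111),(286,266),(132,272)],(1,1):[(352,106),(516,98),(518,255),(363,263)],(-1,-1):[(140,344),(294,338),(299,475),(155,481)],(1,-1):[(366,331),(520,325),(520,466),(370,471)]}
S=[(-1,1),(1,1),(1,-1),(-1,-1)]
obs=[];mod=[]
for k,v in P.items():
    for (u,vv),s in zip(v,S):
        obs.append(fray(c,u/4+235,vv/4+165,45)[:2]); mod.append((k,s))
obs=np.array(obs)
def f(q):
    x,y,a,h,p=q; A=np.array([[np.cos(a),-np.sin(a)],[np.sin(a),np.cos(a)]])
    return (np.array([[x,y]+A@(np.array(k)*p/2+np.array(s)*h) for k,s in mod])-obs).ravel()
r=least_squares(f,[585,-62,.06,20,60]); print(r.x.round(3),np.sqrt((r.fun**2).mean()))
for u,v in [(40,50),(587,20),(590,527),(92,551)]: print(fray(c,u/4+235,v/4+165,45).round(1))
E
python3 fit.py
```

```text
[ 5.86602e+02 -6.25520e+01  5.30000e-02  2.02500e+01  5.98370e+01] 0.3677654052000438
[514.2   3.3  45. ]
[651.8  11.   45. ]
[ 660.3 -129.5   45. ]
[ 520.9 -136.8   45. ]
```

Call:
send_rows(
  series=[
    [[-0.025,-0.015,0.007,0,0,0,1],[-0.025,-0.015,0.007,0,0,0,1],[-0.025,-0.015,0.007,0,0,0,1],[-0.025,-0.015,0.007,0,0,0,1],[-0.025,-0.015,0.007,0,0,0,1],[-0.025,-0.015,0.007,0,0,0,1],[-0.025,-0.015,0.007,0,0,0,1],[0,0,0,0,0,0,1],[0,0,0,0,0,0,1],[0,0,0,0,0,0,1]],
  ],
)

```text
time_s: 15.4
eef_pos: [479.9, -198.1, 230.1]
orientation: [0.0, 0.707, 0.707, 0.0]
force: [0.0, -0.3, 0.1]
width: 1.0
grip_force: 0.0
```

Call:
send_rows(
  series=[
    [[0,0,0,0,0,0,1],[0,0,0,0,0,0,1],[0,0,0,0,0,0,1],[0,0,0,0,0,0,1],[0,0,0,0,0,0,1],[0,0,0,0,0,0,1],[0,0,0,0,0,0,1],[0,0,0,0,0,0,1],[0,0,0,0,0,0,1],[0,0,0,0,0,0,1]],
  ],
)

```text
time_s: 16.23
eef_pos: [479.6, -198.3, 229.8]
orientation: [-0.0, 0.707, 0.707, -0.0]
force: [0.5, -0.3, -0.9]
width: 0.998
grip_force: 0.0
```

```bash
cat > pods.py <<'E'
# find pods' tabs in a wrist picture: green mask -> tab top (z=zt) centre and long-axis angle in the world
import sys
from h import *
c=imaging.get_image("wrist"); im=c["color"]; n=sys.argv[1]; z0=float(sys.argv[2]) if len(sys.argv)>2 else 0.
cv2.imwrite(f"pics/{n}.png",im); s,p,r=st(); print(round(s["time_s"],2),"p",p.round(1),"cam",np.round(c["position"],1))
print("net",[(round(d["confidence"],2),w(c,d["centre"]).round(1).tolist()) for d in imaging.place_of("pod0",c)][:4])
for d in imaging.silhouettes("pod0",c)[:4]:
    m=d["pixels"]; ys,xs=np.where(m); 
    hsv=cv2.cvtColor(im,cv2.COLOR_BGR2HSV); g=m&(hsv[...,0]>45)&(hsv[...,0]<85)&(hsv[...,1]>110)
    br=g&(hsv[...,2]>0.75*np.percentile(hsv[...,2][g],95)) if g.any() else g
    out=[]
    for mm,z in((g,z0+32),(br,z0+38)):
        q=np.array([fray(c,u,v,z)[:2] for v,u in np.argwhere(mm)],np.float32)
        if len(q)<8: continue
        R_=cv2.minAreaRect(q); e,V=np.linalg.eigh(np.cov(q.T)); L=V[:,1]
        out.append((q.mean(0).round(1).tolist(),"ang",round(float(np.arctan2(L[1],L[0])),2),"rect",np.round(R_[0],1).tolist(),np.round(R_[1],1).tolist()))
    print(round(d["confidence"],2),(xs.min(),xs.max(),ys.min(),ys.max()),*out)
i=im; cv2.imwrite(f"pics/{n}.png",i)
E
python3 pods.py p1
python3 -c "
import cv2
i=cv2.imread('pics/p1.png')[200:400,180:480];cv2.imwrite('pics/p1c.png',cv2.resize(i,None,fx=2.66,fy=2.66,interpolation=cv2.INTER_CUBIC))"
```

```text
16.28 p [ 479.6 -198.3  229.8] cam [ 479.1 -120.   364.7]
net [(0.88, [467.5, -382.9, 2.9]), (0.77, [425.1, -258.9, 0.3]), (0.73, [546.8, -273.4, -0.9])]
0.88 (np.int64(285), np.int64(322), np.int64(346), np.int64(384)) ([466.8999938964844, -385.29998779296875], 'ang', 0.85, 'rect', [466.7, -385.5], [23.7, 18.9]) ([470.79998779296875, -377.79998779296875], 'ang', -2.5, 'rect', [466.9, -375.8], [18.6, 12.8])
0.85 (np.int64(357), np.int64(402), np.int64(252), np.int64(299)) ([547.2999877929688, -272.20001220703125], 'ang', -2.59, 'rect', [547.0, -272.0], [21.8, 16.5]) ([547.2000122070312, -271.6000061035156], 'ang', -2.63, 'rect', [545.8, -269.0], [21.1, 15.7])
0.68 (np.int64(240), np.int64(286), np.int64(242), np.int64(288)) ([425.6000061035156, -259.79998779296875], 'ang', -2.6, 'rect', [426.3, -259.5], [25.1, 13.1]) ([426.3999938964844, -258.79998779296875], 'ang', -2.69, 'rect', [426.3, -258.9], [20.7, 9.3])
```

View pics/p1c.png

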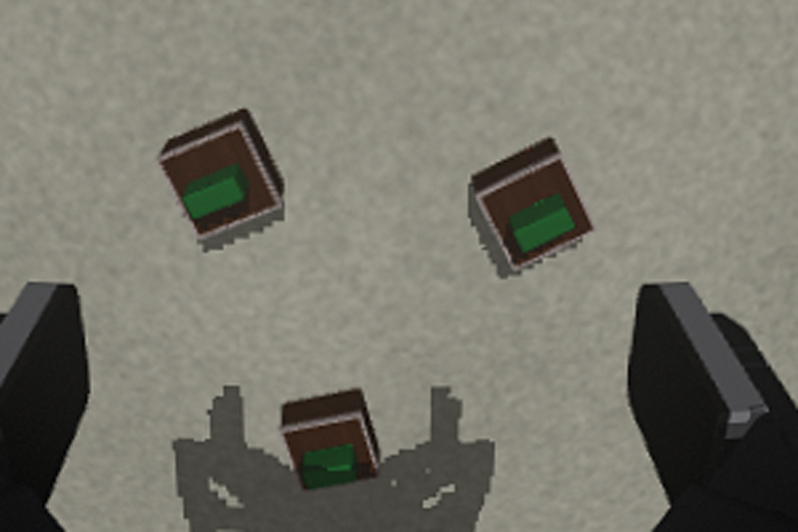

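```bash
cat > sq.py <<'E'
# fit 36 mm square at height z to 4 clicked corners of a pod top (image coords: TL,TR,BR,BL)
from h import *
from scipy.optimize import least_squares
def sq(c,pts,z=22,h=18):
    o=np.array([fray(c,u,v,z)[:2] for u,v in pts]); S=np.array([(-1,1),(1,1),(1,-1),(-1,-1)])*h
    f=lambda q:(q[:2]+S@np.array([[np.cos(q[2]),np.sin(q[2])],[-np.sin(q[2]),np.cos(q[2])]])-o).ravel()
    r=least_squares(f,[*o.mean(0),.2]); print(r.x.round(3),"rms",np.sqrt((r.fun**2).mean()).round(2))
if __name__=="__main__":
    c=dict(position=[479.1,-120,364.7],rotation=[.155,.988,0,0],K=[[371.6,0,314.3],[0,371.6,240.4],[0,0,1]])
    for P in ([(161,157),(240,123),(282,205),(198,236)],[(476,193),(559,155),(592,228),(513,270)],[(283,430),(365,412),(378,473),(303,488)]):
        sq(c,[(u/2.66+180,v/2.66+200) for u,v in P])
E
python3 sq.py
```

```text
[ 4.27423e+02 -2.59338e+02  3.96000e-01] rms 0.73
[ 5.47317e+02 -2.72433e+02  4.78000e-01] rms 0.72
[ 4.68310e+02 -3.85718e+02  2.36000e-01] rms 1.13
```

Call:
send_rows(
  series=[
    [[0,0,0,0,0,0.149,0],[0,0,0,0,0,0.149,0],[0,0,0,0,0,0.149,0],[0,0,0,0,0,0.149,0],[0,0,0,0,0,0.149,0],[0,0,0,0,0,0.149,0],[0,0,0,0,0,0.149,0],[0,0,0,0,0,0.149,0],[0,0,0,0,0,0.149,0],[0,0,0,0,0,0.149,0]],
  ],
)

```text
time_s: 17.22
eef_pos: [479.7, -198.3, 229.8]
orientation: [0.0, 0.981, 0.196, 0.0]
force: [-0.7, -0.1, 0.1]
width: 0.503
grip_force: 0.0
```

Call:
send_rows(
  series=[
    [[-0.012,0.006,0.02,0,0,0,0],[-0.012,0.006,0.02,0,0,0,0],[-0.012,0.006,0.02,0,0,0,0],[-0.012,0.006,0.02,0,0,0,0],[-0.012,0.006,0.02,0,0,0,0],[-0.012,0.006,0.02,0,0,0,0],[0,0,0.02,0,0,0,0],[0,0,0,0,0,0,0],[0,0,0,0,0,0,0],[0,0,0,0,0,0,0]],
  ],
)

```text
time_s: 18.05
eef_pos: [428.1, -259.7, 91.0]
orientation: [0.0, 0.98, 0.199, 0.0]
force: [0.8, 0.3, -0.1]
width: 0.5
grip_force: 0.0
```

```bash
python3 pods.py p2;python3 go.py 426.8 -259.2 32 -1.17
```

```text
18.1 p [ 428.5 -259.9   91.5] cam [ 499.6 -229.2  226. ]
net [(0.9, [463.1, -383.2, 4.0]), (0.62, [427.4, -259.3, -0.3]), (0.6, [548.5, -272.2, -4.0])]
0.71 (np.int64(380), np.int64(451), np.int64(48), np.int64(114)) ([547.5, -272.29998779296875], 'ang', -2.71, 'rect', [547.7, -272.2], [22.5, 13.9]) ([547.5999755859375, -272.0], 'ang', -2.66, 'rect', [547.7, -272.1], [20.2, 9.3])
0.61 (np.int64(281), np.int64(344), np.int64(223), np.int64(290)) ([426.20001220703125, -259.29998779296875], 'ang', -2.73, 'rect', [426.3, -259.3], [26.2, 9.8]) ([426.8999938964844, -259.0], 'ang', -2.74, 'rect', [428.5, -258.2], [25.4, 8.6])
0.56 (np.int64(473), np.int64(541), np.int64(240), np.int64(303)) ([467.1000061035156, -385.70001220703125], 'ang', -2.49, 'rect', [466.8, -385.9], [26.1, 20.0]) ([467.29998779296875, -386.0], 'ang', -2.87, 'rect', [467.0, -386.0], [21.0, 9.7])
0.53 (np.int64(0), np.int64(205), np.int64(0), np.int64(43)) ([511.1000061035156, -4.699999809265137], 'ang', 1.52, 'rect', [511.0, -4.8], [26.8, 1.5]) ([510.79998779296875, -11.100000381469727], 'ang', 1.52, 'rect', [510.6, -11.8], [26.0, 1.4])
turn [ 0.003 -0.002  0.   ] then shift [-0.0014 -0.0014  0.0595] t 18.2 w 0.506 p [ 428.6 -259.9   91.5]
```

View pics/p2.png

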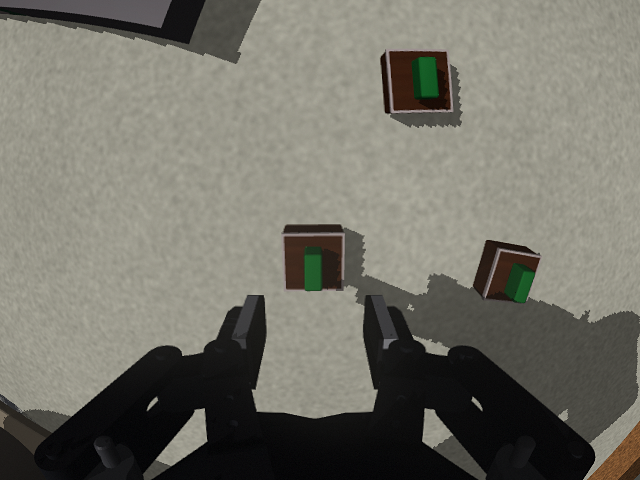

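Call:
send_rows(
  series=[
    [[-0.001,-0.001,0.01,0,0,0,0],[0,0,0.01,0,0,0,0],[0,0,0.01,0,0,0,0],[0,0,0.01,0,0,0,0],[0,0,0.008,0,0,0,0],[0,0,0.006,0,0,0,0],[0,0,0.0045,0,0,0,0],[0,0,0,0,0,0,0],[0,0,0,0,0,0,-0.5],[0,0,0,0,0,0,-0.5]],
  ],
)

```text
time_s: 19.03
eef_pos: [426.4, -259.2, 31.7]
orientation: [0.0, 0.98, 0.199, 0.0]
force: [1.0, -0.5, 1.3]
width: 0.256
grip_force: 0.0
```

Call:
send_rows(
  series=[
    [[0,0,0,0,0,0,-1],[0,0,0,0,0,0,-1],[0,0,0,0,0,0,-1],[0,0,0,0,0,0,-1],[0,0,0,0,0,0,-1],[0,0,0,0,0,0,-1],[0,0,0,0,0,0,-1],[0,0,0,0,0,0,-1],[0,0,0,0,0,0,-1],[0,0,0,0,0,0,-1]],
  ],
)

```text
time_s: 19.87
eef_pos: [426.7, -259.5, 32.0]
orientation: [0.001, 0.98, 0.199, 0.001]
force: [0.8, -0.6, 5.8]
width: 0.098
grip_force: 61.7
```

Call:
send_rows(
  series=[
    [[0,0,-0.01,0,0,0,-1],[0,0,-0.012,0,0,0,-1],[0,0,-0.012,0,0,0,-1],[0,0,-0.012,0,0,0,-1],[0,0,-0.012,0,0,0,-1],[0,0,-0.012,0,0,0,-1],[0,0,-0.012,0,0,0,-1],[0,0,-0.012,0,0,0,-1],[0,0,-0.012,0,0,0,-1],[0,0,0,0,0,0,-1]],
  ],
)

```text
time_s: 20.7
eef_pos: [427.5, -260.0, 140.7]
orientation: [0.002, 0.98, 0.199, 0.001]
force: [-0.2, -0.2, -0.1]
width: 0.101
grip_force: 60.8
```

```bash
python3 go.py 558.2 -94.1 120 -1.518;python3 -c "
from h import *
s=st()[0];print(s['force'],s['grip_force'])"
```

```text
turn [ 0.005 -0.004  0.443] then shift [ 0.1393 -0.1588  0.0207] t 20.7 w 0.101 p [ 427.5 -260.   140.7]
[-0.23434481 -0.20192038 -0.05213498] 60.79864740371704
```

Call:
send_rows(
  series=[
    [[0,0,0,0,0,0.148,-1],[0,0,0,0,0,0.148,-1],[0,0,0,0,0,0.147,-1],[0.02,-0.023,0,0,0,0,-1],[0.02,-0.023,0,0,0,0,-1],[0.02,-0.023,0,0,0,0,-1],[0.02,-0.023,0,0,0,0,-1],[0.02,-0.023,0,0,0,0,-1],[0.02,-0.023,0,0,0,0,-1],[0.02,-0.02,0,0,0,0,-1]],
  ],
)

```text
time_s: 21.53
eef_pos: [558.0, -92.1, 136.7]
orientation: [-0.0, 1.0, 0.026, -0.0]
force: [-0.3, -0.0, 0.8]
width: 0.095
grip_force: 60.8
```

Call:
send_rows(
  series=[
    [[0,0,0,0,0,0,-1],[0,0,0.01,0,0,0,-1],[0,0,0.01,0,0,0,-1],[0,0,0.01,0,0,0,-1],[0,0,0.01,0,0,0,-1],[0,0,0.01,0,0,0,-1],[0,0,0,0,0,0,-1],[0,0,0,0,0,0,-1],[0,0,0,0,0,0,-1],[0,0,0,0,0,0,-1]],
  ],
)

```text
time_s: 22.37
eef_pos: [558.1, -94.1, 88.1]
orientation: [0.0, 1.0, 0.026, 0.001]
force: [-0.2, -0.2, 0.3]
width: 0.098
grip_force: 60.8
```

```bash
python3 pods.py p3 55;python3 go.py 558.2 -94.1 55 -1.518;python3 see.py p3 recess0 key_grip
```

```text
22.42 p [558.2 -94.1  88.2] cam [635.8 -90.2 223.1]
net [(0.87, [465.2, -384.1, 1.7]), (0.62, [544.0, -273.1, -1.8]), (0.55, [555.3, -95.8, 58.5])]
0.95 (np.int64(527), np.int64(584), np.int64(246), np.int64(315)) ([573.4000244140625, -219.0], 'ang', -2.36, 'rect', [573.1, -219.4], [23.9, 12.9]) ([574.0999755859375, -217.6999969482422], 'ang', -2.65, 'rect', [574.0, -217.8], [15.4, 6.7])
0.84 (np.int64(271), np.int64(357), np.int64(254), np.int64(348)) ([558.2999877929688, -94.30000305175781], 'ang', -3.09, 'rect', [557.7, -94.3], [28.8, 8.9]) ([558.9000244140625, -94.0], 'ang', -3.06, 'rect', [560.9, -94.0], [27.1, 7.9])
0.6 (np.int64(596), np.int64(639), np.int64(333), np.int64(383)) ([516.4000244140625, -299.70001220703125], 'ang', 0.85, 'rect', [516.1, -300.2], [32.6, 15.1]) ([517.7000122070312, -298.1000061035156], 'ang', -2.87, 'rect', [518.9, -297.7], [18.2, 6.8])
turn [ 0.001 -0.002 -0.   ] then shift [0.0001 0.0001 0.033 ] t 22.5 w 0.096 p [558.1 -94.   88. ]
22.5667 [558.  -93.9  87.9] [[0.999, 0.053, 0.001], [0.053, -0.999, -0.0], [0.001, 0.0, -1.0]] cam [635.7 -90.  223.1] [ 0.112  0.716 -0.681 -0.106] [[371.6, 0.0, 314.3], [0.0, 371.6, 240.4], [0.0, 0.0, 1.0]]
recess0 [(0.84, [558.8, -39.0, 22.0]), (0.73, [619.2, -90.9, 24.9]), (0.69, [612.0, -26.9, 25.5]), (0.62, [560.6, -93.8, 19.6])]
key_grip []
```

View pics/p3.png

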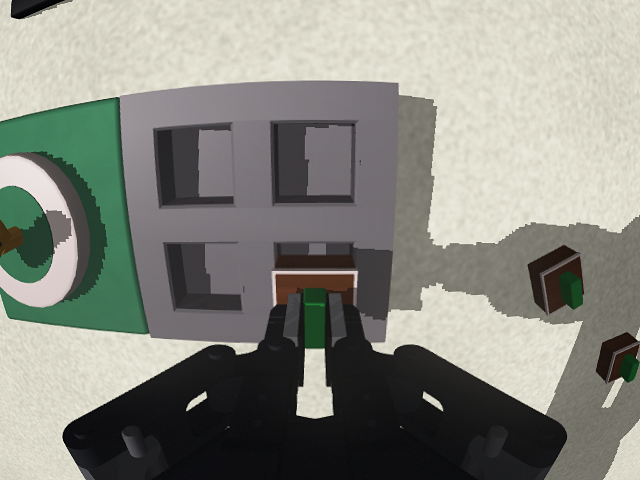

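Call:
send_rows(
  series=[
    [[0,0,0.004,0,0,0,-1],[0,0,0.004,0,0,0,-1],[0,0,0.004,0,0,0,-1],[0,0,0.004,0,0,0,-1],[0,0,0.004,0,0,0,-1],[0,0,0,0,0,0,-1],[0,0,0,0,0,0,-1],[0,0,0,0,0,0,-1],[0,0,0,0,0,0,-1],[0,0,0,0,0,0,-1]],
  ],
)

```text
time_s: 23.5
eef_pos: [557.8, -93.9, 67.6]
orientation: [0.0, 1.0, 0.026, 0.0]
force: [0.8, -0.0, 0.1]
width: 0.095
grip_force: 60.8
```

Call:
send_rows(
  series=[
    [[0,0,0.003,0,0,0,-1],[0,0,0.003,0,0,0,-1],[0,0,0.003,0,0,0,-1],[0,0,0.003,0,0,0,-1],[0,0,0.001,0,0,0,-1],[0,0,0,0,0,0,-1],[0,0,0,0,0,0,-1],[0,0,0,0,0,0,-1],[0,0,0,0,0,0,-1],[0,0,0,0,0,0,-1]],
  ],
)

```text
time_s: 24.33
eef_pos: [557.5, -93.9, 55.1]
orientation: [0.0, 1.0, 0.026, -0.0]
force: [-5.7, 0.4, 9.9]
width: 0.094
grip_force: 62.1
```

Call:
send_rows(
  series=[
    [[0,0,0.0005,0,0,0,-1],[0,0,0,0,0,0,-0.6],[0,0,0,0,0,0,-0.4],[0,0,0,0,0,0,-0.4],[0,0,-0.01,0,0,0,-0.4],[0,0,-0.01,0,0,0,-0.4],[0,0,-0.02,0,0,0,-0.4],[0,0,-0.025,0,0,0,-0.2],[0,0,-0.025,0,0,0,0],[0,0,-0.03,0,0,0,0]],
  ],
)

```text
time_s: 25.17
eef_pos: [557.1, -93.7, 175.1]
orientation: [-0.0, 1.0, 0.026, -0.0]
force: [0.0, -0.8, -0.6]
width: 0.502
grip_force: 0.0
```

Call:
send_rows(
  series=[
    [[0,0,0,0,0,-0.136,0],[0,0,0,0,0,-0.136,0],[0,0,0,0,0,-0.136,0],[0,0,0,0,0,-0.137,0],[-0.0165,0.0275,0,0,0,0,0],[-0.0165,0.0275,0,0,0,0,0],[-0.0165,0.0275,0,0,0,0,0],[-0.0165,0.0275,0,0,0,0,0],[-0.0165,0.0275,0,0,0,0,0],[-0.009,0.016,0,0,0,0,0]],
  ],
)

```text
time_s: 26.0
eef_pos: [547.1, -275.7, 175.3]
orientation: [0.001, 0.971, 0.237, 0.0]
force: [-0.2, -0.2, -0.1]
width: 0.5
grip_force: 0.0
```

Call:
send_rows(
  series=[
    [[0,0,0.02,0,0,0,0],[0,0,0.02,0,0,0,0],[0,0,0.02,0,0,0,0],[0,0,0.02,0,0,0,0],[0,0,0,0,0,0,0],[0,0,0,0,0,0,0],[0,0,0,0,0,0,0],[0,0,0,0,0,0,0],[0,0,0,0,0,0,0],[0,0,0,0,0,0,0]],
  ],
)

```text
time_s: 26.83
eef_pos: [548.2, -272.7, 95.3]
orientation: [0.001, 0.971, 0.238, 0.001]
force: [0.5, -0.0, 0.3]
width: 0.5
grip_force: 0.0
```

```bash
python3 pods.py p4;python3 go.py 547.5 -272.2 32 -1.09; python3 -c "
from h import *
c=imaging.get_image('top')
print([(round(d['confidence'],2),w(c,d['centre']).round(1).tolist()) for d in imaging.place_of('pod0',c)][:4])"
```

```text
26.88 p [ 548.  -272.5   95. ] cam [ 617.  -236.4  230.4]
net [(0.81, [548.0, -274.7, -1.4]), (0.66, [558.6, -92.5, 25.7])]
0.84 (np.int64(26), np.int64(85), np.int64(86), np.int64(161)) ([550.2999877929688, -76.5999984741211], 'ang', 2.68, 'rect', [549.8, -76.4], [28.7, 24.3]) ([550.0, -74.4000015258789], 'ang', -3.11, 'rect', [549.8, -74.3], [23.3, 9.3])
0.75 (np.int64(282), np.int64(344), np.int64(221), np.int64(286)) ([547.4000244140625, -272.20001220703125], 'ang', -2.66, 'rect', [547.5, -272.1], [25.9, 9.4]) ([547.9000244140625, -271.79998779296875], 'ang', -2.65, 'rect', [547.7, -271.7], [21.1, 8.4])
0.52 (np.int64(367), np.int64(376), np.int64(389), np.int64(411))
turn [ 0.001 -0.001 -0.   ] then shift [-0.0001 -0.0002  0.0624] t 27.0 w 0.504 p [ 547.7 -272.4   94.4]
[(0.7, [465.3, -387.7, -0.8]), (0.56, [556.2, -93.2, 24.2]), (0.54, [547.9, -272.0, 1.8])]
```

Call:
send_rows(
  series=[
    [[0,0,0.01,0,0,0,0],[0,0,0.01,0,0,0,0],[0,0,0.01,0,0,0,0],[0,0,0.01,0,0,0,0],[0,0,0.01,0,0,0,0],[0,0,0.008,0,0,0,0],[0,0,0.0045,0,0,0,0],[0,0,0,0,0,0,0],[0,0,0,0,0,0,-0.5],[0,0,0,0,0,0,-0.5]],
  ],
)

```text
time_s: 27.92
eef_pos: [547.9, -272.5, 31.9]
orientation: [0.0, 0.971, 0.238, 0.0]
force: [0.7, 0.0, 0.3]
width: 0.255
grip_force: 0.0
```

Call:
send_rows(
  series=[
    [[0,0,0,0,0,0,-1],[0,0,0,0,0,0,-1],[0,0,0,0,0,0,-1],[0,0,0,0,0,0,-1],[0,0,0,0,0,0,-1],[0,0,0,0,0,0,-1],[0,0,0,0,0,0,-1],[0,0,0,0,0,0,-1],[0,0,0,0,0,0,-1],[0,0,0,0,0,0,-1]],
  ],
)

```text
time_s: 28.75
eef_pos: [548.1, -272.7, 32.3]
orientation: [0.001, 0.971, 0.238, 0.001]
force: [-1.2, -0.1, 6.0]
width: 0.099
grip_force: 60.9
```

Call:
send_rows(
  series=[
    [[0,0,-0.01,0,0,0,-1],[0,0,-0.012,0,0,0,-1],[0,0,-0.012,0,0,0,-1],[0,0,-0.012,0,0,0,-1],[0,0,-0.012,0,0,0,-1],[0,0,-0.012,0,0,0,-1],[0,0,-0.012,0,0,0,-1],[0,0,-0.012,0,0,0,-1],[0,0,-0.012,0,0,0,-1],[0,0,0,0,0,0,-1]],
  ],
)

```text
time_s: 29.58
eef_pos: [549.0, -273.2, 141.1]
orientation: [0.002, 0.971, 0.238, 0.002]
force: [0.6, -0.1, -0.8]
width: 0.098
grip_force: 60.1
```

Call:
send_rows(
  series=[
    [[0,0,0,0,0,0.136,-1],[0,0,0,0,0,0.136,-1],[0,0,0,0,0,0.136,-1],[0,0,0,0,0,0.137,-1],[0.015,-0.03,0,0,0,0,-1],[0.015,-0.03,0,0,0,0,-1],[0.015,-0.03,0,0,0,0,-1],[0.015,-0.03,0,0,0,0,-1],[0.01,-0.03,0,0,0,0,-1],[0.01,-0.027,0,0,0,0,-1]],
  ],
)

```text
time_s: 30.42
eef_pos: [618.1, -89.3, 136.7]
orientation: [-0.0, 1.0, 0.026, -0.0]
force: [-0.5, 0.1, -1.1]
width: 0.098
grip_force: 60.0
```

Call:
send_rows(
  series=[
    [[0,0,0,0,0,0,-1],[0,0,0.01,0,0,0,-1],[0,0,0.01,0,0,0,-1],[0,0,0.01,0,0,0,-1],[0,0,0.01,0,0,0,-1],[0,0,0.01,0,0,0,-1],[0,0,0,0,0,0,-1],[0,0,0,0,0,0,-1],[0,0,0,0,0,0,-1],[0,0,0,0,0,0,-1]],
  ],
)

```text
time_s: 31.25
eef_pos: [618.6, -91.6, 88.1]
orientation: [0.0, 1.0, 0.026, 0.001]
force: [-0.2, -0.6, 0.6]
width: 0.096
grip_force: 60.0
```

```bash
python3 pods.py p5 55;python3 go.py 617.7 -90.9 55 -1.518
```

```text
31.3 p [618.7 -91.5  88.3] cam [696.2 -87.7 223.2]
net [(0.86, [555.6, -94.9, 23.4]), (0.8, [465.8, -386.1, 1.0])]
0.87 (np.int64(575), np.int64(617), np.int64(383), np.int64(429)) ([534.0999755859375, -298.8999938964844], 'ang', -2.39, 'rect', [533.7, -299.6], [33.9, 13.9]) ([532.2999877929688, -299.70001220703125], 'ang', -3.08, 'rect', [532.8, -300.0], [3.7, 9.5])
0.73 (np.int64(271), np.int64(356), np.int64(253), np.int64(348)) ([618.7999877929688, -91.69999694824219], 'ang', -3.08, 'rect', [618.1, -91.8], [28.8, 8.9]) ([621.0, -91.4000015258789], 'ang', -3.05, 'rect', [621.6, -91.5], [27.6, 8.1])
0.59 (np.int64(298), np.int64(331), np.int64(349), np.int64(401)) ([584.7999877929688, -92.5999984741211], 'ang', -3.09, 'rect', [584.3, -92.6], [25.8, 8.1]) ([585.4000244140625, -92.4000015258789], 'ang', -3.09, 'rect', [585.1, -92.4], [16.4, 7.1])
turn [ 0.    -0.002 -0.   ] then shift [-0.0008 -0.0005  0.0331] t 31.4 w 0.097 p [618.5 -91.4  88.1]
```

View pics/p5.png

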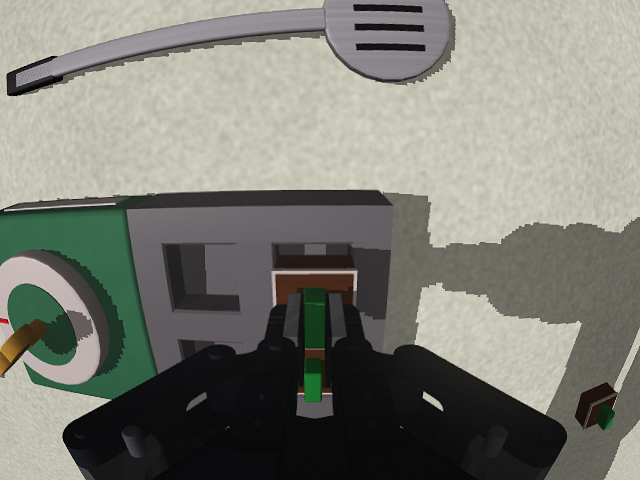

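Call:
send_rows(
  series=[
    [[-0.001,-0.0005,0.004,0,0,0,-1],[0,0,0.004,0,0,0,-1],[0,0,0.004,0,0,0,-1],[0,0,0.004,0,0,0,-1],[0,0,0.004,0,0,0,-1],[0,0,0,0,0,0,-1],[0,0,0,0,0,0,-1],[0,0,0,0,0,0,-1],[0,0,0,0,0,0,-1],[0,0,0,0,0,0,-1]],
  ],
)

```text
time_s: 32.23
eef_pos: [617.2, -90.9, 67.6]
orientation: [0.0, 1.0, 0.026, 0.0]
force: [-0.3, -0.5, -0.5]
width: 0.098
grip_force: 60.0
```

Call:
send_rows(
  series=[
    [[0,0,0.003,0,0,0,-1],[0,0,0.003,0,0,0,-1],[0,0,0.003,0,0,0,-1],[0,0,0.003,0,0,0,-1],[0,0,0.001,0,0,0,-1],[0,0,0,0,0,0,-1],[0,0,0,0,0,0,-1],[0,0,0,0,0,0,-1],[0,0,0,0,0,0,-1],[0,0,0,0,0,0,-1]],
  ],
)

```text
time_s: 33.07
eef_pos: [617.0, -90.8, 55.3]
orientation: [-0.0, 1.0, 0.026, -0.0]
force: [-5.0, 1.8, 9.8]
width: 0.095
grip_force: 61.4
```

Call:
send_rows(
  series=[
    [[0,0,0.0005,0,0,0,-1],[0,0,0,0,0,0,-0.6],[0,0,0,0,0,0,-0.4],[0,0,0,0,0,0,-0.4],[0,0,-0.01,0,0,0,-0.4],[0,0,-0.01,0,0,0,-0.4],[0,0,-0.02,0,0,0,-0.4],[0,0,-0.025,0,0,-0.132,-0.2],[0,0,-0.025,0,0,-0.133,0],[0,0,-0.03,0,0,0,0]],
  ],
)

```text
time_s: 33.9
eef_pos: [616.5, -90.7, 175.0]
orientation: [-0.0, 0.991, 0.133, -0.0]
force: [1.4, -1.1, -0.1]
width: 0.502
grip_force: 0.0
```

Call:
send_rows(
  series=[
    [[-0.022,0.0245,0,0,0,0,0],[-0.022,0.0245,0,0,0,0,0],[-0.022,0.0245,0,0,0,0,0],[-0.022,0.0245,0,0,0,0,0],[-0.022,0.0245,0,0,0,0,0],[-0.022,0.0245,0,0,0,0,0],[-0.022,0.0245,0,0,0,0,0],[-0.022,0.0245,0,0,0,0,0],[-0.022,0.0245,0,0,0,0,0],[-0.023,0.026,0,0,0,0,0]],
  ],
)

```text
time_s: 34.73
eef_pos: [466.4, -387.4, 175.4]
orientation: [0.001, 0.992, 0.13, 0.001]
force: [0.2, 0.5, -0.1]
width: 0.502
grip_force: 0.0
```

Call:
send_rows(
  series=[
    [[0,0,0.02,0,0,0,0],[0,0,0.02,0,0,0,0],[0,0,0.02,0,0,0,0],[0,0,0.02,0,0,0,0],[0,0,0,0,0,0,0],[0,0,0,0,0,0,0],[0,0,0,0,0,0,0],[0,0,0,0,0,0,0],[0,0,0,0,0,0,0],[0,0,0,0,0,0,0]],
  ],
)

```text
time_s: 35.57
eef_pos: [467.7, -386.5, 95.3]
orientation: [0.001, 0.992, 0.13, 0.001]
force: [-0.7, -0.2, -0.5]
width: 0.499
grip_force: 0.0
```

```bash
python3 pods.py p6;python3 go.py 467 -386 32 -1.31; python3 -c "
from h import *
for n in ['top','scene']:
  c=imaging.get_image(n)
  print([(round(d['confidence'],2),w(c,d['centre']).round(1).tolist()) for d in imaging.place_of('pod0',c)][:5])"
```

```text
35.62 p [ 467.5 -386.4   94.9] cam [ 542.7 -366.3  230.4]
net [(0.57, [468.1, -385.2, 1.5])]
0.96 (np.int64(283), np.int64(346), np.int64(221), np.int64(288)) ([465.79998779296875, -386.8999938964844], 'ang', -2.86, 'rect', [467.3, -386.7], [25.9, 9.4]) ([467.3999938964844, -386.29998779296875], 'ang', -2.88, 'rect', [467.3, -386.3], [20.5, 8.5])
turn [ 0.001 -0.001 -0.   ] then shift [-0.0002 -0.0002  0.0624] t 35.7 w 0.499 p [ 467.2 -386.1   94.4]
[(0.58, [555.7, -93.3, 22.5]), (0.53, [464.5, -388.0, -2.6]), (0.48, [618.2, -90.3, 27.0])]
[(0.59, [466.1, -386.7, -1.5]), (0.56, [617.3, -93.1, 20.4]), (0.55, [561.7, -97.6, 25.5])]
```

Call:
send_rows(
  series=[
    [[0,0,0.01,0,0,0,0],[0,0,0.01,0,0,0,0],[0,0,0.01,0,0,0,0],[0,0,0.01,0,0,0,0],[0,0,0.01,0,0,0,0],[0,0,0.008,0,0,0,0],[0,0,0.0045,0,0,0,0],[0,0,0,0,0,0,0],[0,0,0,0,0,0,-0.5],[0,0,0,0,0,0,-0.5]],
  ],
)

```text
time_s: 36.75
eef_pos: [467.4, -386.3, 31.9]
orientation: [0.0, 0.992, 0.13, 0.0]
force: [0.6, -0.1, 0.1]
width: 0.258
grip_force: 0.0
```

Call:
send_rows(
  series=[
    [[0,0,0,0,0,0,-1],[0,0,0,0,0,0,-1],[0,0,0,0,0,0,-1],[0,0,0,0,0,0,-1],[0,0,0,0,0,0,-1],[0,0,0,0,0,0,-1],[0,0,0,0,0,0,-1],[0,0,0,0,0,0,-1],[0,0,0,0,0,0,-1],[0,0,0,0,0,0,-1]],
  ],
)

```text
time_s: 37.58
eef_pos: [467.6, -386.6, 32.3]
orientation: [0.001, 0.992, 0.13, 0.001]
force: [0.5, -0.6, 6.2]
width: 0.097
grip_force: 61.1
```

Call:
send_rows(
  series=[
    [[0,0,-0.01,0,0,0,-1],[0,0,-0.012,0,0,0,-1],[0,0,-0.012,0,0,0,-1],[0,0,-0.012,0,0,0,-1],[0,0,-0.012,0,0,0,-1],[0,0,-0.012,0,0,0,-1],[0,0,-0.012,0,0,0,-1],[0,0,-0.012,0,0,0,-1],[0,0,-0.012,0,0,0.132,-1],[0,0,0,0,0,0.133,-1]],
  ],
)

```text
time_s: 38.42
eef_pos: [468.2, -387.2, 141.3]
orientation: [0.002, 1.0, 0.024, 0.002]
force: [0.7, -0.4, -0.0]
width: 0.098
grip_force: 60.2
```

Call:
send_rows(
  series=[
    [[0.014,-0.029,0,0,0,0,-1],[0.014,-0.029,0,0,0,0,-1],[0.014,-0.029,0,0,0,0,-1],[0.014,-0.029,0,0,0,0,-1],[0.014,-0.029,0,0,0,0,-1],[0.014,-0.029,0,0,0,0,-1],[0.014,-0.029,0,0,0,0,-1],[0.014,-0.029,0,0,0,0,-1],[0.014,-0.029,0,0,0,0,-1],[0.014,-0.029,0,0,0,0,-1]],
  ],
)

```text
time_s: 39.25
eef_pos: [592.0, -87.5, 138.1]
orientation: [0.0, 1.0, 0.026, 0.0]
force: [0.4, -0.4, -1.3]
width: 0.097
grip_force: 60.2
```

Call:
send_rows(
  series=[
    [[0.014,-0.029,0,0,0,0,-1],[0.012,-0.028,0,0,0,0,-1],[0,0,0.01,0,0,0,-1],[0,0,0.01,0,0,0,-1],[0,0,0.01,0,0,0,-1],[0,0,0.01,0,0,0,-1],[0,0,0.01,0,0,0,-1],[0,0,0,0,0,0,-1],[0,0,0,0,0,0,-1],[0,0,0,0,0,0,-1]],
  ],
)

```text
time_s: 40.08
eef_pos: [614.6, -31.4, 87.5]
orientation: [0.0, 1.0, 0.026, 0.0]
force: [0.1, -0.3, 0.1]
width: 0.096
grip_force: 60.2
```

```bash
python3 pods.py p7 55;python3 go.py 614.6 -31.2 55 -1.518
```

```text
40.13 p [614.9 -31.2  88. ] cam [692.4 -27.5 222.4]
net [(0.97, [617.7, -94.3, 18.9]), (0.65, [613.2, -28.9, 57.7]), (0.63, [557.3, -92.2, 24.4])]
0.8 (np.int64(383), np.int64(444), np.int64(339), np.int64(356))
0.63 (np.int64(273), np.int64(356), np.int64(255), np.int64(349)) ([614.7999877929688, -31.600000381469727], 'ang', -3.09, 'rect', [614.0, -31.5], [28.8, 8.9]) ([615.4000244140625, -31.399999618530273], 'ang', -3.07, 'rect', [617.5, -31.4], [27.6, 7.7])
0.57 (np.int64(388), np.int64(458), np.int64(242), np.int64(310)) ([631.5999755859375, -78.5], 'ang', -2.94, 'rect', [631.3, -78.6], [21.9, 11.5]) ([640.5, -75.69999694824219], 'ang', 1.24, 'rect', [640.6, -75.2], [11.4, 3.6])
0.53 (np.int64(38), np.int64(501), np.int64(188), np.int64(419)) ([629.5999755859375, 43.20000076293945], 'ang', 1.9, 'rect', [608.9, 48.0], [109.9, 97.1]) ([632.9000244140625, 41.20000076293945], 'ang', 1.96, 'rect', [610.0, 45.3], [99.5, 91.2])
turn [ 0.    -0.002 -0.001] then shift [-0.0005  0.0002  0.0332] t 40.2 w 0.098 p [615.1 -31.   88.2]
```

View pics/p7.png

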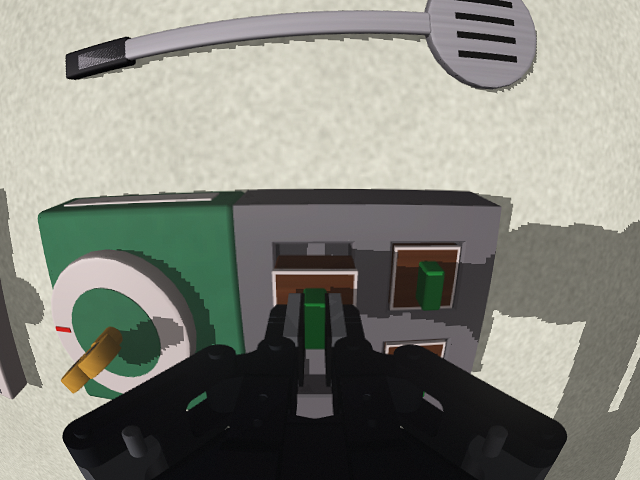

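Seated pods look flush at (426,275); the held pod lines up over recess (314,265). Descend.

Call:
send_rows(
  series=[
    [[-0.0005,0,0.004,0,0,0,-1],[0,0,0.004,0,0,0,-1],[0,0,0.004,0,0,0,-1],[0,0,0.004,0,0,0,-1],[0,0,0.004,0,0,0,-1],[0,0,0,0,0,0,-1],[0,0,0,0,0,0,-1],[0,0,0,0,0,0,-1],[0,0,0,0,0,0,-1],[0,0,0,0,0,0,-1]],
  ],
)

```text
time_s: 41.07
eef_pos: [614.3, -30.8, 67.6]
orientation: [0.0, 1.0, 0.026, 0.0]
force: [0.4, -0.3, -0.4]
width: 0.093
grip_force: 60.2
```

Call:
send_rows(
  series=[
    [[0,0,0.003,0,0,0,-1],[0,0,0.003,0,0,0,-1],[0,0,0.003,0,0,0,-1],[0,0,0.003,0,0,0,-1],[0,0,0.001,0,0,0,-1],[0,0,0,0,0,0,-1],[0,0,0,0,0,0,-1],[0,0,0,0,0,0,-1],[0,0,0,0,0,0,-1],[0,0,0,0,0,0,-1]],
  ],
)

```text
time_s: 41.9
eef_pos: [613.9, -30.8, 55.2]
orientation: [0.0, 1.0, 0.026, -0.0]
force: [-6.7, 0.2, 10.5]
width: 0.096
grip_force: 61.6
```

Call:
send_rows(
  series=[
    [[0,0,0.0005,0,0,0,-1],[0,0,0,0,0,0,-0.6],[0,0,0,0,0,0,-0.4],[0,0,0,0,0,0,-0.4],[0,0,-0.01,0,0,0,-0.4],[0,0,-0.02,0,0,0,-0.4],[0,0,-0.03,0,0,0,-0.4],[0,0,-0.04,0,0,0,-0.2],[0,0,-0.04,0,0,0,0],[0,0,-0.036,0,0,0,1]],
  ],
)

```text
time_s: 42.73
eef_pos: [614.0, -30.7, 232.9]
orientation: [0.0, 1.0, 0.026, 0.001]
force: [1.6, -0.4, 0.2]
width: 0.627
grip_force: 0.0
```

Call:
send_rows(
  series=[
    [[0,0,0,0,0,-0.15,1],[0,0,0,0,0,-0.15,1],[0,0,0,0,0,-0.15,1],[0,0,0,0,0,-0.15,1],[0,0,0,0,0,-0.15,1],[0,0,0,0,0,-0.15,1],[0,0,0,0,0,-0.15,1],[0,0,0,0,0,-0.15,1],[0,0,0,0,0,-0.15,1],[0,0,0,0,0,-0.15,1]],
  ],
)

```text
time_s: 43.57
eef_pos: [614.0, -30.7, 230.4]
orientation: [0.0, 0.815, 0.58, 0.0]
force: [-0.3, -1.0, -0.5]
width: 0.999
grip_force: 0.0
```

Call:
send_rows(
  series=[
    [[0,0,0,0,0,-0.125,1],[0,0,0,0,0,-0.125,1],[0,0,0,0,0,-0.125,1],[0,0,0,0,0,-0.125,1],[0.025,-0.015,0,0,0,0,1],[0.025,-0.015,0,0,0,0,1],[0.003,0,0,0,0,0,1],[0,0,0,0,0,0,1],[0,0,0,0,0,0,1],[0,0,0,0,0,0,1]],
  ],
)

```text
time_s: 44.4
eef_pos: [581.7, 19.9, 230.2]
orientation: [0.0, 0.688, 0.725, 0.0]
force: [-0.3, 0.2, -0.1]
width: 1.001
grip_force: 0.0
```

```bash
python3 see.py k1 pod0 key_grip key grower; python3 -c "
import cv2
i=cv2.imread('pics/k1.png')[30:330,170:490];cv2.imwrite('pics/k1c.png',cv2.resize(i,(640,600),interpolation=cv2.INTER_CUBIC))"
```

```text
44.45 [581.7  19.8 230. ] [[-0.052, 0.999, 0.0], [0.999, 0.052, -0.0], [-0.0, 0.0, -1.0]] cam [577.   98.1 365.1] [0.155 0.988 0.025 0.004] [[371.6, 0.0, 314.3], [0.0, 371.6, 240.4], [0.0, 0.0, 1.0]]
pod0 [(0.84, [560.1, -93.5, 24.3]), (0.71, [611.8, -28.3, 25.3]), (0.66, [616.0, -92.1, 23.0])]
key_grip [(0.77, [574.7, 75.7, 92.5]), (0.53, [620.3, -88.9, 24.8])]Traceback (most recent call last):
  File "see.py", line 6, in <module>
    print(l,[(round(d["confidence"],2),w(c,d["centre"]).round(1).tolist()) for d in imaging.place_of(l,c)][:6])
                                                                                    ~~~~~~~~~~~~~~~~^^^^^
ValueError: it knows: bowls, grower, holder, key_grip, ladle, ledge_shelf, pod, recess, shaker
```

View pics/k1c.png

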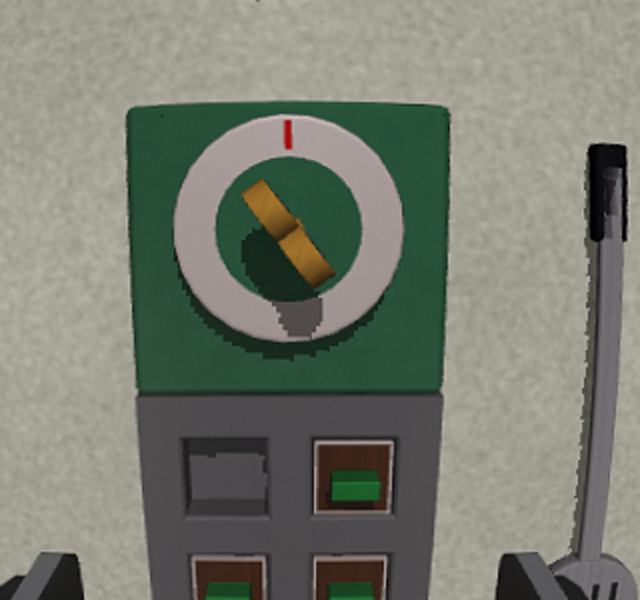

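```bash
cat > key.py <<'E'
from h import *
c=imaging.get_image("wrist"); im=c["color"]; cv2.imwrite("pics/k.png",im); hsv=cv2.cvtColor(im,cv2.COLOR_BGR2HSV)
g=(hsv[...,0]>10)&(hsv[...,0]<28)&(hsv[...,1]>140)&(hsv[...,2]>60); g[300:]=0
n,l,stt,_=cv2.connectedComponentsWithStats(g.astype(np.uint8)); k=1+stt[1:,4].argmax(); g=l==k
q=np.array([fray(c,u,v,100)[:2] for v,u in np.argwhere(g)],np.float32); r=cv2.minAreaRect(q); e,V=np.linalg.eigh(np.cov(q.T)); L=V[:,1]
print("key",len(q),q.mean(0).round(1),"ang",np.arctan(L[1]/L[0]).round(3),[np.round(v,1) for v in r])
h=(hsv[...,1]<50)&(hsv[...,2]>130); cs,_=cv2.findContours(h.astype(np.uint8),cv2.RETR_EXTERNAL,cv2.CHAIN_APPROX_NONE)
G=np.array([577.7,79.5])
best=None
for k in cs:
    if len(k)<60: continue
    P=np.array([fray(c,u,v,60)[:2] for u,v in k[:,0]]); x=np.c_[2*P,np.ones(len(P))]; s=np.linalg.lstsq(x,(P**2).sum(1),rcond=None)[0]; R_=np.sqrt(s[2]+s[0]**2+s[1]**2)
    if 35<R_<60: print("circle",s[:2].round(1),R_.round(1),len(P))
E
python3 key.py; python3 -c "
from h import *
print(st()[0]['joints'],st()[0]['wrist_torque'])"
```

```text
key 827 [577.  83.] ang -0.863 [array([577.5,  82.8]), array([11. , 42.6]), np.float64(40.0)]
circle [ 842.5 -298.3] 56.9 155
circle [577.6  81.9] 41.1 565
[-5.38350855e-02  8.62119014e-02  1.55299703e+00 -7.20915472e-05
  1.50246933e+00 -1.05409007e-01] [ 0.00585076 -0.0102974   0.03877614]
```

Call:
send_rows(
  series=[
    [[0,0,0,0,0,-0.139,0],[0,0,0,0,0,-0.139,0],[0,0,0,0,0,-0.139,0],[0,0,0,0,0,-0.138,0],[0,0,0,0,0,-0.138,0],[0,0,0,0,0,-0.138,0],[0.025,0.019,0,0,0,0,0],[0.025,0.0185,0,0,0,0,0],[0,0,0.02,0,0,0,0],[0,0,0.02,0,0,0,0]],
  ],
)

```text
time_s: 45.43
eef_pos: [578.7, 84.4, 191.1]
orientation: [0.002, 0.419, 0.908, 0.001]
force: [0.3, -0.7, -1.4]
width: 0.501
grip_force: 0.0
```

Call:
send_rows(
  series=[
    [[0,0,0.02,0,0,0,0],[0,0,0.02,0,0,0,0],[0,0,0.01,0,0,0,0],[0,0,0,0,0,0,0],[0,0,0,0,0,0,0],[0,0,0,0,0,0,0],[0,0,0,0,0,0,0],[0,0,0,0,0,0,0],[0,0,0,0,0,0,0],[0,0,0,0,0,0,0]],
  ],
)

```text
time_s: 46.27
eef_pos: [577.8, 83.0, 140.5]
orientation: [0.0, 0.419, 0.908, 0.0]
force: [-0.6, 0.8, -0.4]
width: 0.493
grip_force: 0.0
```

```bash
sed -i 's/g\[300:\]=0/g[380:]=0/' key.py; python3 key.py; python3 go.py 577.8 82.3 79 0.706
```

```text
key 1468 [574.5  85.5] ang -0.866 [array([575.2,  84.7]), array([10.2, 43.2]), np.float64(39.8)]
circle [ 605.  -165.7] 38.6 133
circle [796.2  39.5] 45.8 159
circle [577.3  82.5] 41.2 711
turn [ 0.001  0.001 -0.001] then shift [-0.0006 -0.0004  0.0613] t 46.3 w 0.5 p [577.7  83.  140.3]
```

View pics/k.png

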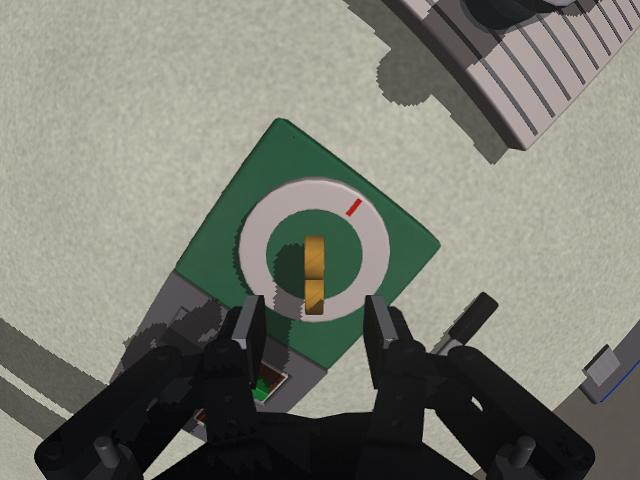

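Call:
send_rows(
  series=[
    [[-0.0005,-0.0005,0.01,0,0,0,0],[0,0,0.01,0,0,0,0],[0,0,0.01,0,0,0,0],[0,0,0.01,0,0,0,0],[0,0,0.01,0,0,0,0],[0,0,0.008,0,0,0,0],[0,0,0.003,0,0,0,0],[0,0,0,0,0,0,-0.4],[0,0,0,0,0,0,-0.6],[0,0,0,0,0,0,-1]],
  ],
)

```text
time_s: 47.15
eef_pos: [578.0, 82.4, 79.6]
orientation: [0.001, 0.419, 0.908, 0.0]
force: [-2.2, 0.9, -7.0]
width: 0.108
grip_force: 58.5
```

Call:
send_rows(
  series=[
    [[0,0,0,0,0,0,-1],[0,0,0,0,0,0,-1],[0,0,0,0,0,0,-1],[0,0,0,0,0,0,-1],[0,0,0,0,0,0,-1],[0,0,0,0,0,0,-1],[0,0,0,0,0,0,-1],[0,0,0,0,0,0,-1],[0,0,0,0,0,0,-1],[0,0,0,0,0,0,-1]],
  ],
)

```text
time_s: 47.98
eef_pos: [578.0, 82.4, 79.5]
orientation: [0.001, 0.419, 0.908, 0.0]
force: [2.2, 2.6, 4.6]
width: 0.104
grip_force: 60.9
```

```bash
cat > t.py <<'E'
from h import *
s,p,r=st(); m=r.as_matrix(); print(round(s["time_s"],2),p.round(1),"th",np.arctan2(m[1,1],m[0,1]).round(3),"j6",round(s["joints"][5],2),"F",np.round(s["force"],1),"T",np.round(s["wrist_torque"],3),"j6t",round(s["joint_torque"][5],3),"w",round(s["width"],3),round(s["grip_force"],1))
E
python3 t.py
```

```text
47.98 [578.   82.4  79.5] th 0.705 j6 -0.65 F [2.2 2.6 4.6] T [ 0.362 -0.3   -0.055] j6t -0.079 w 0.104 60.9
```

Call:
send_rows(
  series=[
    [[0,0,0,0,0,0.13,-1],[0,0,0,0,0,0.13,-1],[0,0,0,0,0,0.13,-1],[0,0,0,0,0,0.13,-1],[0,0,0,0,0,0.13,-1],[0,0,0,0,0,0.13,-1],[0,0,0,0,0,0.13,-1],[0,0,0,0,0,0.13,-1],[0,0,0,0,0,0.13,-1],[0,0,0,0,0,0.13,-1]],
  ],
)

```text
time_s: 48.82
eef_pos: [578.3, 82.5, 79.5]
orientation: [0.0, 0.811, 0.585, 0.001]
force: [3.7, 3.7, 3.8]
width: 0.107
grip_force: 60.6
```

```bash
python3 t.py
```

```text
48.82 [578.3  82.5  79.5] th -0.321 j6 0.37 F [3.7 3.7 3.8] T [ 0.459 -0.643  0.09 ] j6t -2.436 w 0.107 60.6
```

Call:
send_rows(
  series=[
    [[0,0,0,0,0,0.13,-1],[0,0,0,0,0,0.13,-1],[0,0,0,0,0,0.13,-1],[0,0,0,0,0,0.13,-1],[0,0,0,0,0,0.13,-1],[0,0,0,0,0,0.13,-1],[0,0,0,0,0,0.13,-1],[0,0,0,0,0,0.13,-1],[0,0,0,0,0,0.13,-1],[0,0,0,0,0,0.13,-1]],
  ],
)

```text
time_s: 49.65
eef_pos: [578.6, 82.3, 79.5]
orientation: [0.0, 0.993, 0.114, 0.001]
force: [5.1, 1.6, 2.6]
width: 0.101
grip_force: 60.5
```

```bash
python3 t.py
```

```text
49.65 [578.6  82.3  79.5] th -1.342 j6 1.4 F [5.1 1.6 2.6] T [ 0.371 -0.862  0.129] j6t -2.429 w 0.101 60.5
```

Call:
send_rows(
  series=[
    [[0,0,0,0,0,0.13,-1],[0,0,0,0,0,0.13,-1],[0,0,0,0,0,0.13,-1],[0,0,0,0,0,0.13,-1],[0,0,0,0,0,0.13,-1],[0,0,0,0,0,0.13,-1],[0,0,0,0,0,0.13,-1],[0,0,0,0,0,0.13,-1],[0,0,0,0,0,0.13,-1],[0,0,0,0,0,0.13,-1]],
  ],
)

```text
time_s: 50.48
eef_pos: [578.5, 81.9, 79.5]
orientation: [-0.0, 0.923, -0.386, 0.001]
force: [5.2, -1.0, 2.1]
width: 0.107
grip_force: 60.6
```

```bash
python3 t.py
```

```text
50.48 [578.5  81.9  79.5] th -2.363 j6 2.42 F [ 5.2 -1.   2.1] T [ 0.072 -0.723  0.136] j6t -2.422 w 0.107 60.6
```

Call:
send_rows(
  series=[
    [[0,0,0,0,0,0,-0.5],[0,0,0,0,0,0,0],[0,0,0,0,0,0,1],[0,0,0,0,0,0,1],[0,0,0,0,0,0,1],[0,0,0,0,0,0,1],[0,0,0,0,0,0,1],[0,0,0,0,0,-0.1,1],[0,0,0,0,0,-0.15,1],[0,0,0,0,0,-0.15,1]],
  ],
)

```text
time_s: 51.32
eef_pos: [577.3, 82.3, 78.8]
orientation: [0.0, 0.973, -0.231, -0.0]
force: [0.1, -0.0, -0.4]
width: 0.998
grip_force: 0.0
```

Call:
send_rows(
  series=[
    [[0,0,0,0,0,-0.15,1],[0,0,0,0,0,-0.15,1],[0,0,0,0,0,-0.15,1],[0,0,0,0,0,-0.15,1],[0,0,0,0,0,-0.15,1],[0,0,0,0,0,-0.15,1],[0,0,0,0,0,-0.15,1],[0,0,0,0,0,-0.15,1],[0,0,0,0,0,-0.15,1],[0,0,0,0,0,-0.15,1]],
  ],
)

```text
time_s: 52.15
eef_pos: [577.4, 82.3, 78.8]
orientation: [-0.0, 0.937, 0.348, -0.0]
force: [0.1, -0.2, 0.2]
width: 1.0
grip_force: 0.0
```

Call:
send_rows(
  series=[
    [[0,0,0,0,0,-0.15,1],[0,0,0,0,0,-0.15,1],[0,0,0,0,0,-0.15,1],[0,0,0,0,0,-0.15,1],[0,0,0,0,0,-0.15,1],[0,0,0,0,0,-0.15,1],[0,0,0,0,0,-0.15,1],[0,0,0,0,0,-0.15,1],[0,0,0,0,0,-0.15,1],[0,0,0,0,0,-0.15,1]],
  ],
)

```text
time_s: 52.98
eef_pos: [577.3, 82.3, 78.8]
orientation: [-0.0, 0.586, 0.81, -0.0]
force: [0.2, -0.0, -0.3]
width: 0.999
grip_force: 0.0
```

Call:
send_rows(
  series=[
    [[0,0,0,0,0,-0.15,1],[0,0,0,0,0,-0.15,1],[0,0,0,0,0,-0.15,1],[0,0,0,0,0,-0.15,1],[0,0,0,0,0,0,1],[0,0,0,0,0,0,1],[0,0,0,0,0,0,1],[0,0,0,0,0,0,1],[0,0,0,0,0,0,1],[0,0,0,0,0,0,1]],
  ],
)

```text
time_s: 53.82
eef_pos: [577.4, 82.2, 78.8]
orientation: [0.0, 0.384, 0.923, -0.0]
force: [-0.6, 0.0, 1.1]
width: 1.003
grip_force: 0.0
```

```bash
python3 t.py; python3 key.py
```

```text
53.82 [577.4  82.2  78.8] th 0.783 j6 -0.73 F [-0.6  0.   1.1] T [-0.009 -0.012 -0.019] j6t 0.038 w 1.003 0.0
key 2610 [571.7  87.8] ang -0.798 [array([572.7,  86.9]), array([10. , 41.2]), np.float64(44.7)]
circle [ 508.2 -278. ] 41.7 103
circle [577.   83.4] 41.1 721
```

Call:
send_rows(
  series=[
    [[-0.0005,0.0005,0,0,0,0,0],[0,0,0,0,0,0,-0.4],[0,0,0,0,0,0,-1],[0,0,0,0,0,0,-1],[0,0,0,0,0,0,-1],[0,0,0,0,0,0,-1],[0,0,0,0,0,0,-1],[0,0,0,0,0,0,-1],[0,0,0,0,0,0,-1],[0,0,0,0,0,0,-1]],
  ],
)

```text
time_s: 54.7
eef_pos: [578.1, 82.3, 78.9]
orientation: [0.0, 0.383, 0.924, 0.0]
force: [0.3, -0.1, 1.2]
width: 0.111
grip_force: 59.0
```

Call:
send_rows(
  series=[
    [[0,0,0,0,0,0.13,-1],[0,0,0,0,0,0.13,-1],[0,0,0,0,0,0.13,-1],[0,0,0,0,0,0.13,-1],[0,0,0,0,0,0.13,-1],[0,0,0,0,0,0.13,-1],[0,0,0,0,0,0.13,-1],[0,0,0,0,0,0.13,-1],[0,0,0,0,0,0.13,-1],[0,0,0,0,0,0.13,-1]],
  ],
)

```text
time_s: 55.53
eef_pos: [578.3, 82.4, 78.9]
orientation: [0.0, 0.787, 0.617, 0.0]
force: [0.2, 0.5, -0.8]
width: 0.11
grip_force: 58.9
```

```bash
python3 t.py
```

```text
55.53 [578.3  82.4  78.9] th -0.242 j6 0.3 F [ 0.2  0.5 -0.8] T [ 0.111 -0.048  0.146] j6t -2.412 w 0.11 58.9
```

Call:
send_rows(
  series=[
    [[0,0,0,0,0,0.13,-1],[0,0,0,0,0,0.13,-1],[0,0,0,0,0,0.13,-1],[0,0,0,0,0,0.13,-1],[0,0,0,0,0,0.13,-1],[0,0,0,0,0,0.13,-1],[0,0,0,0,0,0.13,-1],[0,0,0,0,0,0.13,-1],[0,0,0,0,0,0.13,-1],[0,0,0,0,0,0.13,-1]],
  ],
)

```text
time_s: 56.37
eef_pos: [578.4, 82.2, 78.9]
orientation: [0.0, 0.988, 0.153, 0.0]
force: [2.4, 0.6, -0.5]
width: 0.109
grip_force: 58.8
```

```bash
python3 t.py
```

```text
56.37 [578.4  82.2  78.9] th -1.263 j6 1.32 F [ 2.4  0.6 -0.5] T [ 0.09  -0.189  0.191] j6t -2.405 w 0.109 58.8
```

Call:
send_rows(
  series=[
    [[0,0,0,0,0,0.13,-1],[0,0,0,0,0,0.13,-1],[0,0,0,0,0,0.13,-1],[0,0,0,0,0,0.13,-1],[0,0,0,0,0,0.13,-1],[0,0,0,0,0,0.13,-1],[0,0,0,0,0,0.13,-1],[0,0,0,0,0,0.13,-1],[0,0,0,0,0,0.1,-1],[0,0,0,0,0,0,-1]],
  ],
)

```text
time_s: 57.2
eef_pos: [578.5, 82.1, 78.9]
orientation: [0.0, 0.957, -0.289, 0.0]
force: [1.5, -0.6, 1.1]
width: 0.11
grip_force: 58.9
```

```bash
python3 t.py
```

```text
57.2 [578.5  82.1  78.9] th -2.157 j6 2.21 F [ 1.5 -0.6  1.1] T [-0.106 -0.271  0.015] j6t 1.889 w 0.11 58.9
```

Call:
send_rows(
  series=[
    [[0,0,0,0,0,0,-0.5],[0,0,0,0,0,0,0],[0,0,0,0,0,0,1],[0,0,0,0,0,0,1],[0,0,0,0,0,0,1],[0,0,0,0,0,0,1],[0,0,0,0,0,0,1],[0,0,0,0,0,-0.1,1],[0,0,0,0,0,-0.15,1],[0,0,0,0,0,-0.15,1]],
  ],
)

```text
time_s: 58.03
eef_pos: [578.1, 82.3, 78.8]
orientation: [0.0, 0.991, -0.131, -0.0]
force: [-0.0, 0.4, -1.2]
width: 1.0
grip_force: 0.0
```

Call:
send_rows(
  series=[
    [[0,0,0,0,0,-0.15,1],[0,0,0,0,0,-0.15,1],[0,0,0,0,0,-0.15,1],[0,0,0,0,0,-0.15,1],[0,0,0,0,0,-0.15,1],[0,0,0,0,0,-0.15,1],[0,0,0,0,0,-0.15,1],[0,0,0,0,0,-0.15,1],[0,0,0,0,0,-0.15,1],[0,0,0,0,0,-0.15,1]],
  ],
)

```text
time_s: 58.87
eef_pos: [578.1, 82.3, 78.8]
orientation: [-0.0, 0.897, 0.442, -0.0]
force: [0.6, -0.9, -0.9]
width: 0.998
grip_force: 0.0
```

Call:
send_rows(
  series=[
    [[0,0,0,0,0,-0.15,1],[0,0,0,0,0,-0.15,1],[0,0,0,0,0,-0.15,1],[0,0,0,0,0,-0.15,1],[0,0,0,0,0,-0.15,1],[0,0,0,0,0,-0.15,1],[0,0,0,0,0,-0.15,1],[0,0,0,0,0,-0.15,1],[0,0,0,0,0,-0.15,1],[0,0,0,0,0,-0.15,1]],
  ],
)

```text
time_s: 59.7
eef_pos: [578.1, 82.3, 78.8]
orientation: [-0.0, 0.5, 0.866, -0.0]
force: [-0.2, 0.1, 0.1]
width: 0.996
grip_force: 0.0
```

Call:
send_rows(
  series=[
    [[0,0,0,0,0,-0.15,1],[0,0,0,0,0,-0.15,1],[0,0,0,0,0,-0.15,1],[0,0,0,0,0,-0.15,1],[0,0,0,0,0,0,1],[0,0,0,0,0,0,1],[0,0,0,0,0,0,1],[0,0,0,0,0,0,1],[0,0,0,0,0,0,1],[0,0,0,0,0,0,1]],
  ],
)

```text
time_s: 60.53
eef_pos: [578.1, 82.3, 78.8]
orientation: [-0.0, 0.288, 0.958, -0.0]
force: [-0.3, -0.1, -0.1]
width: 1.0
grip_force: 0.0
```

```bash
python3 t.py; python3 key.py
```

```text
60.53 [578.1  82.3  78.8] th 0.987 j6 -0.93 F [-0.3 -0.1 -0.1] T [ 0.017  0.027 -0.016] j6t 0.039 w 1.0 0.0
key 2620 [570.8  86.4] ang -0.592 [array([572. ,  85.5]), array([ 9.9, 41.6]), np.float64(57.1)]
circle [ 576.8 -270.8] 49.6 132
circle [576.4  83.6] 40.7 729
```

Blade where expected (6.01 wound from start). Grip and wind gently towards the stop.

Call:
send_rows(
  series=[
    [[0,0,0,0,0,0,0],[0,0,0,0,0,0,-0.4],[0,0,0,0,0,0,-1],[0,0,0,0,0,0,-1],[0,0,0,0,0,0,-1],[0,0,0,0,0,0,-1],[0,0,0,0,0,0,-1],[0,0,0,0,0,0,-1],[0,0,0,0,0,0,-1],[0,0,0,0,0,0,-1]],
  ],
)

```text
time_s: 61.42
eef_pos: [578.1, 82.3, 78.9]
orientation: [0.0, 0.287, 0.958, 0.0]
force: [-1.2, -0.6, 2.1]
width: 0.107
grip_force: 58.8
```

Call:
send_rows(
  series=[
    [[0,0,0,0,0,0.04,-1],[0,0,0,0,0,0.04,-1],[0,0,0,0,0,0.04,-1],[0,0,0,0,0,0.04,-1],[0,0,0,0,0,0.04,-1],[0,0,0,0,0,0.04,-1],[0,0,0,0,0,0.04,-1],[0,0,0,0,0,0.04,-1],[0,0,0,0,0,0.04,-1],[0,0,0,0,0,0.04,-1]],
  ],
)

```text
time_s: 62.25
eef_pos: [578.2, 82.3, 79.2]
orientation: [0.0, 0.432, 0.902, -0.001]
force: [-1.6, -1.3, 4.4]
width: 0.11
grip_force: 181.2
```

```bash
python3 t.py
```

```text
62.25 [578.2  82.3  79.2] th 0.678 j6 -0.62 F [-1.6 -1.3  4.4] T [-0.196  0.297  4.404] j6t 3.603 w 0.11 181.2
```

Call:
send_rows(
  series=[
    [[0,0,0,0,0,0.04,-1],[0,0,0,0,0,0.04,-1],[0,0,0,0,0,0.04,-1],[0,0,0,0,0,0.04,-1],[0,0,0,0,0,0.04,-1],[0,0,0,0,0,0.04,-1],[0,0,0,0,0,0.04,-1],[0,0,0,0,0,0.04,-1],[0,0,0,0,0,0.04,-1],[0,0,0,0,0,0.04,-1]],
  ],
)

```text
time_s: 63.08
eef_pos: [578.2, 82.3, 79.6]
orientation: [0.002, 0.564, 0.826, -0.002]
force: [-3.2, -2.7, 7.4]
width: 0.108
grip_force: 432.5
```

```bash
python3 t.py
```

```text
63.08 [578.2  82.3  79.6] th 0.373 j6 -0.32 F [-3.2 -2.7  7.4] T [-0.42   0.537 11.016] j6t 10.257 w 0.108 432.5
```

Call:
send_rows(
  series=[
    [[0,0,0,0,0,-0.1,-1],[0,0,0,0,0,-0.1,-1],[0,0,0,0,0,-0.1,-1],[0,0,0,0,0,-0.1,-1],[0,0,0,0,0,-0.1,-1],[0,0,0,0,0,-0.05,-1],[0,0,0,0,0,0,-1],[0,0,0,0,0,0,-1],[0,0,0,0,0,0,-1],[0,0,0,0,0,0,-1]],
  ],
)

```text
time_s: 63.92
eef_pos: [578.2, 82.3, 79.0]
orientation: [0.0, 0.38, 0.925, -0.0]
force: [-2.6, -1.2, 5.3]
width: 0.107
grip_force: 107.1
```

```bash
python3 t.py
```

```text
63.92 [578.2  82.3  79. ] th 0.791 j6 -0.74 F [-2.6 -1.2  5.3] T [-0.142  0.378  2.482] j6t 2.4 w 0.107 107.1
```

Call:
send_rows(
  series=[
    [[0,0,0,0,0,-0.1,-1],[0,0,0,0,0,0,-1],[0,0,0,0,0,0,-1],[0,0,0,0,0,0,-0.5],[0,0,0,0,0,0,0],[0,0,0,0,0,0,0.5],[0,0,0,0,0,0,1],[0,0,0,0,0,0,1],[0,0,0,0,0,0,1],[0,0,0,0,0,0,1]],
  ],
)

```text
time_s: 64.75
eef_pos: [578.1, 82.3, 78.7]
orientation: [-0.0, 0.343, 0.939, 0.0]
force: [0.0, 0.7, 0.0]
width: 0.996
grip_force: 0.0
```

Call:
send_rows(
  series=[
    [[0,0,-0.02,0,0,0,1],[0,0,-0.02,0,0,0,1],[0,0,-0.02,0,0,0,1],[0,0,-0.03,0,0,0,1],[0,0,-0.03,0,0,0,1],[0,0,-0.03,0,0,0,1],[0,0,0,0,0,0,1],[0,0,0,0,0,0,1],[0,0,0,0,0,0,1],[0,0,0,0,0,0,1]],
  ],
)

```text
time_s: 65.58
eef_pos: [577.2, 82.3, 227.0]
orientation: [-0.001, 0.343, 0.939, -0.001]
force: [0.5, -0.2, -0.6]
width: 1.0
grip_force: 0.0
```

```bash
python3 t.py; python3 key.py; python3 - <<'E'
from h import *
for n in["top","scene"]:
    c=imaging.get_image(n)
    for l in ["pod0","shaker","bowls","holder","ladle"]:
        print(n,l,[(round(d["confidence"],2),w(c,d["centre"]).round(1).tolist()) for d in imaging.place_of(l,c)][:4])
E
```

```text
65.58 [577.2  82.3 227. ] th 0.87 j6 -0.82 F [ 0.5 -0.2 -0.6] T [ 0.042 -0.016  0.014] j6t 0.002 w 1.0 0.0
key 2353 [588.1 395.6] ang 1.016 [array([594.1, 403.9]), array([111.7,  46. ]), np.float64(66.9)]
circle [755.8  19.3] 58.0 317
circle [577.3  82.2] 41.1 541
top pod0 [(0.68, [553.9, -91.8, 21.7]), (0.67, [611.8, -31.0, 24.0]), (0.54, [615.6, -90.1, 25.1]), (0.34, [761.5, -123.8, 1.7])]
top shaker [(0.86, [553.8, 299.6, 31.1]), (0.42, [582.5, -2.1, 0.3])]
top bowls [(0.95, [567.0, 429.3, 30.5])]
top holder [(0.88, [577.0, 543.4, 35.8])]
top ladle [(0.79, [762.9, -122.4, -1.2])]
scene pod0 [(0.73, [621.5, -94.9, 22.9]), (0.56, [559.6, -95.3, 25.1]), (0.48, [614.1, -31.7, 22.9]), (0.46, [581.9, 80.5, 91.5])]
scene shaker [(0.55, [561.0, 289.6, 29.1])]
scene bowls [(0.63, [567.1, 432.2, 28.2])]
scene holder [(0.8, [583.6, 544.1, 27.5])]
scene ladle [(0.92, [764.2, -131.3, 2.4]), (0.27, [614.9, -92.5, 22.0])]
```

```bash
sed -i 's/^n,l,stt/for v,u in np.argwhere(g):\n    if np.hypot(*(fray(c,u,v,100)[:2]-[578,82.3]))>35: g[v,u]=0\nn,l,stt/' key.py; python3 key.py
```

```text
key 739 [575.1  83.9] ang -0.656 [array([575.5,  83.4]), array([10.3, 42.4]), np.float64(50.1)]
circle [757.5  18.9] 59.7 324
circle [ 454.6 -282.5] 35.3 155
circle [577.3  82.2] 41.1 532
```

```bash
python3 -c "
from h import *
print(finish_job())"
```

```text
the job is handed in; nothing more can be done
None
```

The job is handed in: the shaker stands on the free end of the shelf, all three pods are seated flush, and the key is wound to its stop at about 7.0 rad, where I pressed about 11 Nm into it (under 10 N of force) before backing off.

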